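# Put the toolbox tray in order before shelf fitting

## Robot

A 6-joint arm with a two-finger parallel gripper is mounted at the origin on the work surface. World frame = base frame: x ahead of the robot, y to its left, z up, the work surface at z = 0. Lengths are in m, angles in rad, forces in N, time in s.
With the tool pointing down it reaches from about 0.35 to 0.975 m from the base axis. Payload 17.4 kg.
Tool frame: the origin (TCP) lies on the centre line of the jaws, within the pads' length; the fingertips stand 22 mm ahead of it and the grasp point (between the pads) lies 3 mm ahead of it; x points along the fingers, y is the direction in which the jaws open and shut, and the axes are right-handed (so a half turn about x gives the same grasp; the last joint's range is limited). The gripper opens to 85 mm and grips with 20 to 120 N. Pads are 22 mm wide; open, the fingers measure 114 mm over their backs; the gripper's body (76 mm by 85 mm) begins 54 mm behind the grasp point. The pads swing forward as they close: fully open they stand 13 mm farther back than shut.
Start: joints at [1.157, 0.116, 1.442, -0, 1.584, -0.038], TCP at [0.248, 0.628, 0.223] pointing down, gripper open.
Joint ranges: [-2.83, 2.83], [-0.83, 2.19], [0.07, 2.5], [-1.14, 4.28], [0.01, 3], [-2.97, 2.97]. Speed limits (rad/s): [1.89, 1.89, 2.22, 3.14, 3.14, 3.14].

## Interface

Orientations are given as a rotation vector (axis times angle).
In Python, from workcell import get_obs, snapshot, camera_params, sign_off gives the robot as it stands. The module is installed in compiled form; this text tells all that it offers.
- The arm moves only by the tool drive_tool, never from a script. Its argument "deltas" is a list of rows, each a list of 5 numbers: the opening, from 0 (shut) to 1 (fully open), then the shift along the tool's x, y, z in m, then the turn about the tool's x in rad. A call has 1 to 5 rows; each row is the pose to reach, as a shift and turn from the pose commanded when the call began, along the tool's axes at that moment; what a row does not reach only later rows make up. A row lasts 1/12 s, in which the tool goes at most 41.7 mm and 7.16 degrees, less where a joint would pass 70% of its speed; a pose out of reach is approached as far as the arm can. A call with a gripper value outside its range is refused whole. The fingers move at their own pace and stop on an object; "grip_force" is the grip in N (left out, the last holds). Time passes only in rows, so rows that repeat a pose let the fingers close. It gives the time, the measured TCP pose, the force and the opening at its end, in the units of the state.
- get_obs(): the state, without advancing time (a new reading comes with each control period).
- snapshot(name): name is "side" or "top"; returns the picture (480x640x3 uint8, blue, green, red); there is no depth.
- camera_params(name): a dict with "K" (3x3 intrinsics, pixels), "pose" (4x4, takes a point from camera to world coordinates). Camera axes: x right, y up, looking along -z (the intrinsics and any distortion apply to the point x, -y, -z); pixel columns grow to the right and rows downward; lengths in m; the calibration is good to about 2 mm. A picture is of the moment at which its call begins. camera_params takes no time and is no camera call.
- sign_off(): hands the job in, once; it reports no verdict.
The state is a dict: "t": time; "qpos": joint angles; "qd": joint speeds; "joint_efforts": joint torques, N m; "tcp_pos": TCP position; "orientation": TCP orientation; "force": force on the tool from outside, world axes, zero at the start; "moment": the same for the moment, N m; "width": finger opening in m.
Only numpy, scipy, OpenCV 4.12 (cv2) and the standard library are available. Lean on these libraries where they do the work, as an engineer would, in place of code of your own. Each camera call takes 0.05 s, during which the arm holds its last target.

## Task

In the toolbox's pulled-out tray the nylon pin cup and the steel corner brace lie in each other's bays. First swap them, using a still-empty dowel bay or free floor as the spare spot, so that the cup stands in the middle of the round outline and the brace stands on its foot in the middle of the rectangular outline, square with it (either way round); keep the cup upright all the time. Only then lay the two long dowels in the two dowel bays, one in the middle of each and along its ribs, leave the two short dowels where they lie, and let go of everything.

Things in the scene. Friction and masses are not known exactly. Their poses are not given: they have to be found in the camera images.
- cup_mid (a point): White nylon cup with a few steel shelf pins in it, open at the top, 40 mm high, 44 mm across at the rim, 40 mm at the foot, 50 g. The point is on its axis half-way up (20 mm above its underside); z is its axis, up. Starts upright in bay_rect.
- brace_mid (a point): Steel corner brace, standing on its foot: foot plate 44 x 30 mm (x by y), 4 mm thick; upright plate 44 mm high at its -x end (4 mm thick, 30 mm wide); folded side flanges 20 mm high run along both long sides of the foot, so it can be gripped across its 30 mm width (along y) at the middle. 90 g. The point is over the middle of the foot, half-way up (22 mm above the underside); z up, x along the foot away from the upright plate. Starts standing in bay_round.
- bay_round: Square drop-in bay of grey plastic, 100 x 100 mm, lying fixed in the toolbox's pulled-out tray, four such bays side by side in a row. Origin: centre of its underside (4 mm above the room floor); z up. Its flat inner floor is 3 mm above the origin, 94 x 94 mm, within a rim 7 mm high over the origin. Marked with a thin white round outline, 73 mm across, centred: the home of the cup. x and y along its sides.
- bay_rect: Square drop-in bay of grey plastic, 100 x 100 mm, lying fixed in the toolbox's pulled-out tray, four such bays side by side in a row. Origin: centre of its underside (4 mm above the room floor); z up. Its flat inner floor is 3 mm above the origin, 94 x 94 mm, within a rim 7 mm high over the origin. Marked with a thin white rectangular outline, 72 mm (along x) x 58 mm (along y), centred: the home of the brace.
- bay_dowel_a: Square drop-in bay of grey plastic, 100 x 100 mm, lying fixed in the toolbox's pulled-out tray, four such bays side by side in a row. Origin: centre of its underside (4 mm above the room floor); z up. Its flat inner floor is 3 mm above the origin, 94 x 94 mm, within a rim 7 mm high over the origin. Marked with two straight white ribs along its x, 47 mm apart: holds one long dowel, lying along x between the ribs. Empty at the start.
- bay_dowel_b: Square drop-in bay of grey plastic, 100 x 100 mm, lying fixed in the toolbox's pulled-out tray, four such bays side by side in a row. Origin: centre of its underside (4 mm above the room floor); z up. Its flat inner floor is 3 mm above the origin, 94 x 94 mm, within a rim 7 mm high over the origin. Marked with two straight white ribs along its x, 47 mm apart, just like bay_dowel_a: holds the other long dowel, lying along x between the ribs. Empty at the start.
- long_a_mid (a point): Long birch dowel (one of two alike, either may go to either dowel bay), 18 mm thick, 80 mm long, 30 g, lying on the room floor (height 0). The point is its centre (9 mm above its underside); x is along its length, z up. It does not roll of itself.
- long_b_mid (a point): Long birch dowel (one of two alike, either may go to either dowel bay), 18 mm thick, 80 mm long, 30 g, lying on the room floor (height 0). The point is its centre (9 mm above its underside); x is along its length, z up. It does not roll of itself.
- short_a_mid (a point): Short birch dowel (one of two alike), 18 mm thick, 45 mm long, lying on the room floor among the long ones; not to be moved. The point is its centre; x is along its length.
- short_b_mid (a point): Short birch dowel (one of two alike), 18 mm thick, 45 mm long, lying on the room floor among the long ones; not to be moved. The point is its centre; x is along its length.
There are look-alikes about, which are no part of the job. What is shaped like the part that bears long_a_mid but black is not meant. What is shaped like the bay_round but black or brown is not meant.

How it is judged:
On the way, in this order (a step that is already met when the one before it is completed fails the run):
1. the cup and the brace are swapped, each standing in its own bay, while both long dowels are still outside the dowel bays (horizontal distance between cup_mid and bay_round below 0.012 m and z of cup_mid in the frame of bay_round below 0.028 m and angle between each of cup_mid, brace_mid's own z axis and vertical below 0.15 rad and linear speed of each of cup, brace below 0.02 m/s and horizontal distance between brace_mid and bay_rect below 0.015 m and z of brace_mid in the frame of bay_rect below 0.03 m and angle between the x axis of brace_mid and the x axis of bay_rect, either way round below 0.26 rad and horizontal distance between each of long_a_mid, long_b_mid and bay_dowel_a above 0.05 m and horizontal distance between each of long_a_mid, long_b_mid and bay_dowel_b above 0.05 m), for 0.2 s.
2. both long dowels lie in the dowel bays, one in each (((horizontal distance between long_a_mid and bay_dowel_a below 0.015 m and z of long_a_mid in the frame of bay_dowel_a below 0.017 m and angle between the x axis of long_a_mid and the x axis of bay_dowel_a, either way round below 0.26 rad and linear speed of each of long_a, long_b below 0.02 m/s and horizontal distance between long_b_mid and bay_dowel_b below 0.015 m and z of long_b_mid in the frame of bay_dowel_b below 0.017 m and angle between the x axis of long_b_mid and the x axis of bay_dowel_b, either way round below 0.26 rad) or (horizontal distance between long_a_mid and bay_dowel_b below 0.015 m and z of long_a_mid in the frame of bay_dowel_b below 0.017 m and angle between the x axis of long_a_mid and the x axis of bay_dowel_b, either way round below 0.26 rad and linear speed of each of long_a, long_b below 0.02 m/s and horizontal distance between long_b_mid and bay_dowel_a below 0.015 m and z of long_b_mid in the frame of bay_dowel_a below 0.017 m and angle between the x axis of long_b_mid and the x axis of bay_dowel_a, either way round below 0.26 rad))), for 0.2 s.
At the end, for the whole second after the job is handed in: Cup upright within 12 mm of bay_round's centre; brace on its foot within 15 mm of bay_rect's centre, square to 15 degrees either way round; one long dowel in each dowel bay, within 15 mm of its centre and 15 degrees of its ribs; all on the bay floors, still and released (horizontal distance between cup_mid and bay_round below 0.012 m and z of cup_mid in the frame of bay_round below 0.028 m and angle between each of cup_mid, brace_mid's own z axis and vertical below 0.15 rad and linear speed of each of cup, brace below 0.02 m/s and horizontal distance between brace_mid and bay_rect below 0.015 m and z of brace_mid in the frame of bay_rect below 0.03 m and angle between the x axis of brace_mid and the x axis of bay_rect, either way round below 0.26 rad and ((horizontal distance between long_a_mid and bay_dowel_a below 0.015 m and z of long_a_mid in the frame of bay_dowel_a below 0.017 m and angle between the x axis of long_a_mid and the x axis of bay_dowel_a, either way round below 0.26 rad and linear speed of each of long_a, long_b below 0.02 m/s and horizontal distance between long_b_mid and bay_dowel_b below 0.015 m and z of long_b_mid in the frame of bay_dowel_b below 0.017 m and angle between the x axis of long_b_mid and the x axis of bay_dowel_b, either way round below 0.26 rad) or (horizontal distance between long_a_mid and bay_dowel_b below 0.015 m and z of long_a_mid in the frame of bay_dowel_b below 0.017 m and angle between the x axis of long_a_mid and the x axis of bay_dowel_b, either way round below 0.26 rad and linear speed of each of long_a, long_b below 0.02 m/s and horizontal distance between long_b_mid and bay_dowel_a below 0.015 m and z of long_b_mid in the frame of bay_dowel_a below 0.017 m and angle between the x axis of long_b_mid and the x axis of bay_dowel_a, either way round below 0.26 rad))); the robot touches nothing.
It fails at once if the cup is tipped by more than about 35 degrees (the pins would spill) (angle between cup_mid's own z axis and vertical above 0.6 rad).
It fails at once if a short dowel is moved by more than 20 mm (distance of short_a_mid from where it was at the start of the episode above 0.02 m).
It fails at once if a short dowel is moved by more than 20 mm (distance of short_b_mid from where it was at the start of the episode above 0.02 m).
It also fails if it takes over 115 s, if anything falls off the work surface, if the arm or the gripper's body presses on something with over 40 N, if the wrist force passes 120 N, or if a joint passes its speed limit or range.

## Working session

There is one attempt and no reset: what is moved stays moved. The work goes in short steps, Python scripts to look and compute and a tool call to move; the robot and the scene stay as the last step left them, time stands still between calls to the robot, and variables do not carry over. Pictures are saved under pics/ and viewed, and the job is handed in when it is done.

Besides the shell and the picture viewer there is one more tool, called after ">>>" by a JSON object that holds its "name" and its "arguments", one argument or row to a line. drive_tool: Moves the arm, as the interface text tells. Its arguments: {"type":"object","properties":{"deltas":{"type":"array","items":{"type":"array","items":{"type":"number"}}},"grip_force":{"type":"number"}},"required":["deltas"]}

```bash
mkdir -p pics
python3 - <<'E'
from workcell import *
import cv2
for n in("top","side"):
    cv2.imwrite(f"pics/{n}0.png",snapshot(n)); p=camera_params(n); print(p)
print(get_obs())
E
```

```text
{'K': array([[519.23401799,   0.        , 313.11786229],
       [  0.        , 519.23401799, 242.03226924],
       [  0.        ,   0.        ,   1.        ]]), 'pose': array([[-0.00358145,  0.99752682, -0.07019558,  0.45786504],
       [-0.99955529, -0.00564914, -0.02927974, -0.17245076],
       [-0.02960387,  0.0700595 ,  0.99710344,  1.08441886],
       [ 0.        ,  0.        ,  0.        ,  1.        ]])}
{'K': array([[598.17369441,   0.        , 313.63832007],
       [  0.        , 598.17369441, 241.80769384],
       [  0.        ,   0.        ,   1.        ]]), 'pose': array([[ 0.97466054,  0.13754108, -0.17640657,  0.28328812],
       [-0.22367955,  0.59196958, -0.77429934, -1.08603722],
       [-0.00207064,  0.79413756,  0.60773452,  0.78068505],
       [ 0.        ,  0.        ,  0.        ,  1.        ]])}
{'t': 0.1, 'qpos': array([ 1.15720177e+00,  1.16470992e-01,  1.44223873e+00, -1.87109467e-05,
        1.58402960e+00, -3.77832530e-02]), 'qd': array([ 0.00128613,  0.00081882, -0.00042696, -0.00047704, -0.00083444,
        0.00113423]), 'joint_efforts': array([ 1.66113670e-03, -7.33662844e+01, -6.33784533e+01, -5.36268169e-05,
        5.25812109e-03, -1.79716142e-05]), 'tcp_pos': array([0.24766564, 0.62770658, 0.22208877]), 'orientation': array([ 0.29397164,  1.55085072, -0.29574231]), 'force': array([-0.00644703, -1.01155689,  0.06452206]), 'moment': array([0.02752817, 0.04210519, 0.0117172 ]), 'width': 0.08552598961924482}
```

View pics/top0.png

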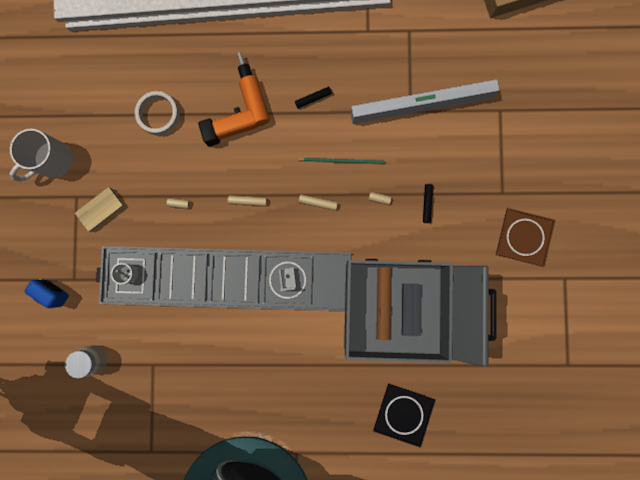

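View pics/side0.png

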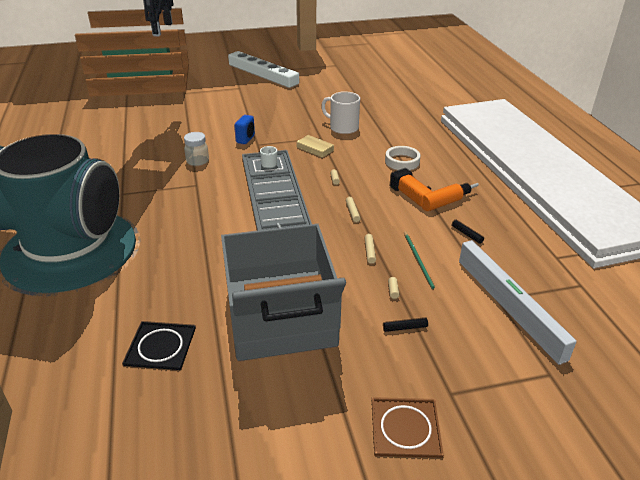

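```bash
cat > h.py <<'E'
from workcell import *
import numpy as np, cv2
from scipy.spatial.transform import Rotation as R
P={n:camera_params(n) for n in("top","side")}
def px2w(n,uv,z):
    K,T=P[n]["K"],P[n]["pose"]; d=np.linalg.solve(K,[uv[0],uv[1],1]); d=T[:3,:3]@np.array([d[0],-d[1],-d[2]])
    o=T[:3,3]; return (o+d*(z-o[2])/d[2])
def w2px(n,p):
    K,T=P[n]["K"],P[n]["pose"]; c=T[:3,:3].T@(np.array(p)-T[:3,3]); q=K@np.array([c[0],-c[1],-c[2]]); return q[:2]/q[2]
def crop(n,x0,y0,x1,y1,s,f,img=None):
    im=snapshot(n) if img is None else img
    cv2.imwrite(f,cv2.resize(im[y0:y1,x0:x1],None,fx=s,fy=s,interpolation=cv2.INTER_CUBIC))
def st():
    o=get_obs(); M=R.from_rotvec(o["orientation"]).as_matrix(); return o,M
def to(x,y,z,yaw=None):
    """tool-frame deltas to world target; yaw = world direction angle of jaw axis (tool y), mod pi"""
    o,M=st(); d=M.T@(np.array([x,y,z])-o["tcp_pos"])
    cur=np.arctan2(M[1,1],M[0,1]); 
    print("t",round(o["t"],2),"tcp",o["tcp_pos"].round(4),"yaw",round(cur,3),"w",round(o["width"],4),"q6",round(o["qpos"][5],2),"delta",d.round(4))
    if yaw is not None:
        a=(yaw-cur+np.pi/2)%np.pi-np.pi/2; print("turn about world z",a.round(4),"about tool x",(-a).round(4))
E
python3 - <<'E'
from h import *
im=cv2.imread("pics/top0.png")
crop("top",95,235,355,320,3,"pics/c1.png",im)
crop("top",155,180,415,220,3,"pics/c2.png",im)
o,M=st(); print(M.round(4)); to(.5,.1,.2,0)
E
```

```text
[[-4.000e-04  3.670e-01  9.302e-01]
 [-1.100e-03  9.302e-01 -3.670e-01]
 [-1.000e+00 -1.100e-03 -0.000e+00]]
t 0.1 tcp [0.2477 0.6277 0.2221] yaw 1.195 w 0.0855 q6 -0.04 delta [ 0.0225 -0.3982  0.4284]
turn about world z -1.195 about tool x 1.195
```

View pics/c1.png

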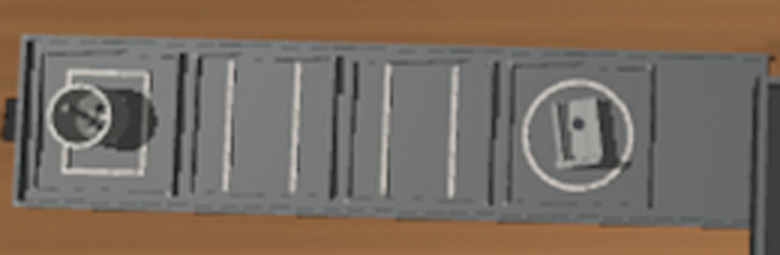

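View pics/c2.png

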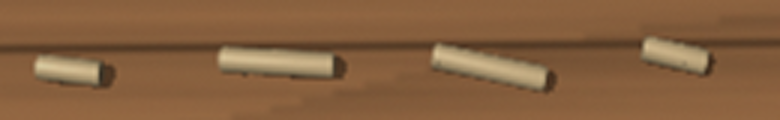

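Run:
```python
from h import *
im=cv2.imread("pics/top0.png")
crop("top",98,243,168,308,8,"pics/d1.png",im)
crop("top",255,248,325,313,8,"pics/d2.png",im)
crop("top",155,243,255,313,7,"pics/d3.png",im)
crop("side",235,140,315,240,6,"pics/d4.png",cv2.imread("pics/side0.png"))
```

```text
(no output)
```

View pics/d1.png

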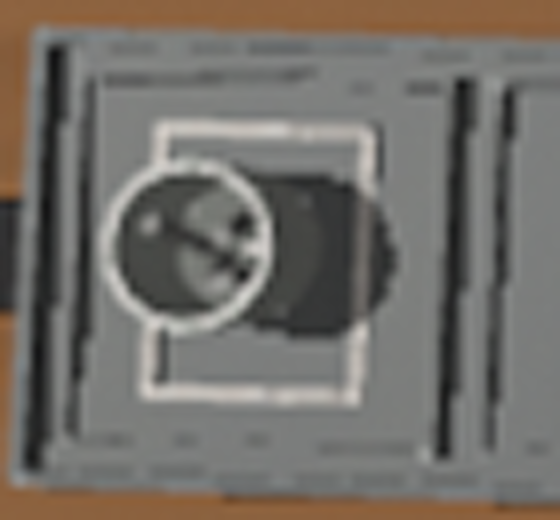

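View pics/d2.png

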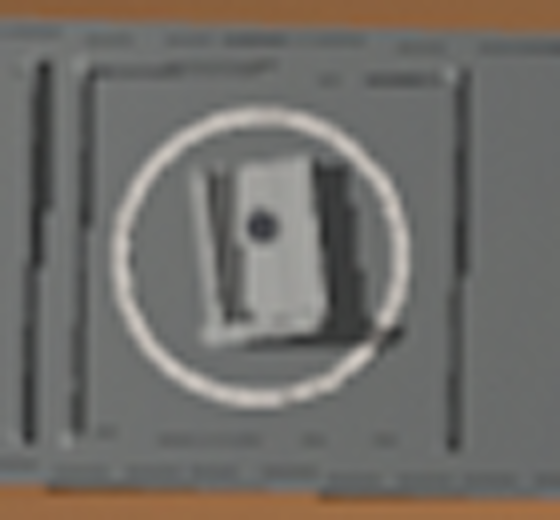

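View pics/d3.png

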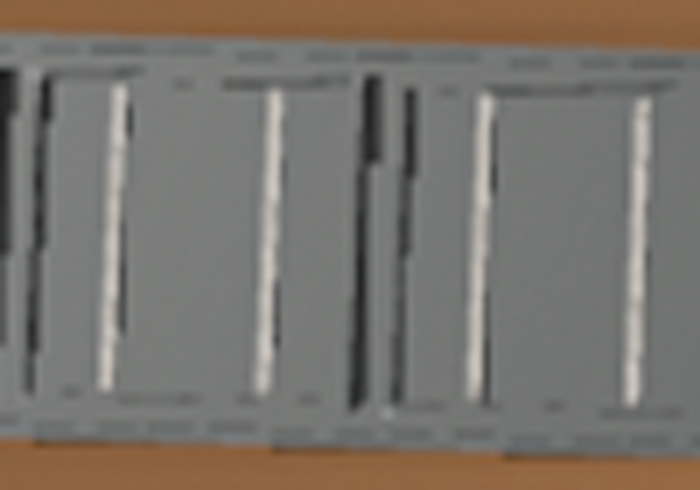

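View pics/d4.png

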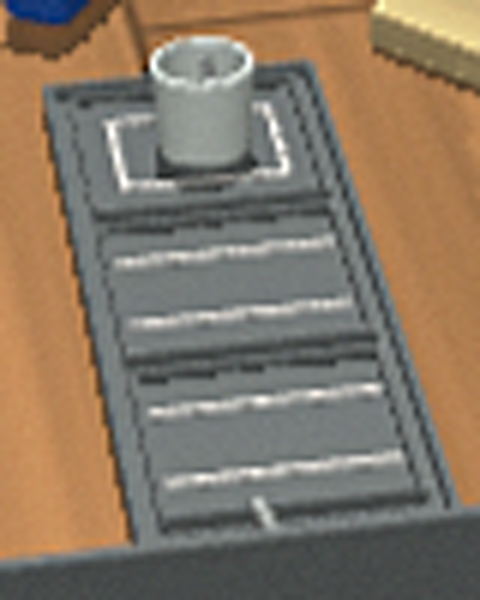

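Run:
```python
from h import *
print("nadir",w2px("top",[0.458,-0.172,0]))
pt=lambda x,y,s,ox,oy:(x/s+ox-.5+.5/s, y/s+oy-.5+.5/s)
W=lambda x,y,s,ox,oy,z:px2w("top",pt(x,y,s,ox,oy),z)
# rect corners
rc=[W(*c,8,98,243,.007) for c in((160,128),(370,130),(352,397),(150,393))]
print("rect",np.mean(rc,0).round(4),[np.linalg.norm(rc[i]-rc[(i+1)%4]).round(4) for i in range(4)]); d=rc[0]-rc[3]+rc[1]-rc[2]; print("ang",np.arctan2(d[1],d[0]))
# bay frames d1 
ci=[W(*c,8,255,248,.007) for c in((262,113),(403,255),(262,402),(120,255))]
print("round",np.mean(ci,0).round(4),np.linalg.norm(ci[0]-ci[2]),np.linalg.norm(ci[1]-ci[3]))
for nm,l in(("dA",((119,85),(274,92),(262,392),(105,388))),("dB",((485,95),(643,98),(631,402),(474,400)))):
    p=[W(*c,7,155,243,.008) for c in l]; d=p[0]-p[3]+p[1]-p[2]
    print(nm,np.mean(p,0).round(4),[np.linalg.norm(p[i]-p[(i+1)%4]).round(4) for i in range(4)],np.arctan2(d[1],d[0]))
cu=[W(*c,8,98,243,.047) for c in((190,160),(272,247),(187,331),(103,245))]
print("cup",np.mean(cu,0).round(4),np.linalg.norm(cu[0]-cu[2]),np.linalg.norm(cu[1]-cu[3]))
for nm,l in(("sa",((36,67),(103,73))),("la",((220,59),(334,65))),("lb",((434,55),(548,78))),("sb",((644,49),(709,63)))):
    p=[W(*c,3,155,180,.009) for c in l]; d=p[0]-p[1]; print(nm,np.mean(p,0).round(4),np.linalg.norm(d).round(4),np.arctan2(d[1],d[0]).round(3))
# brace candidates
for c,z in(((195,165),.027),((207,345),.051),((325,330),.051),((315,157),.027),((240,165),.011),((207,345),.007),((325,330),.027)): print(c,z,W(*c,8,255,248,z).round(4))
print("side tip", [px2w("side",(279,224),z).round(4) for z in (.051,)])
```

```text
nadir [328.31694452 278.45102784]
rect [0.4661 0.2434 0.007 ] [np.float64(0.0557), np.float64(0.0697), np.float64(0.0534), np.float64(0.0693)]
ang -0.03185904659756287
round [ 0.456  -0.0869  0.007 ] 0.07471015460972105 0.07349452740320911
dA [0.4628 0.1335 0.008 ] [np.float64(0.0468), np.float64(0.0891), np.float64(0.047), np.float64(0.0902)] -0.02925119535025683
dB [0.4595 0.0233 0.008 ] [np.float64(0.0473), np.float64(0.09), np.float64(0.0467), np.float64(0.0904)] -0.030925389152695628
cup [0.4699 0.2459 0.047 ] 0.043048306788232724 0.04312425908570046
sa [0.6175 0.1437 0.009 ] 0.0477 1.474
la [ 0.622  -0.0024  0.009 ] 0.0802 1.51
lb [ 0.6177 -0.152   0.009 ] 0.081 1.362
sb [ 0.624  -0.2808  0.009 ] 0.046 1.348
(195, 165) 0.027 [ 0.4792 -0.0715  0.027 ]
(207, 345) 0.051 [ 0.4341 -0.0768  0.051 ]
(325, 330) 0.051 [ 0.4377 -0.1062  0.051 ]
(315, 157) 0.027 [ 0.4811 -0.1021  0.027 ]
(240, 165) 0.011 [ 0.4795 -0.0816  0.011 ]
(207, 345) 0.007 [ 0.4331 -0.0727  0.007 ]
(325, 330) 0.027 [ 0.4372 -0.1046  0.027 ]
side tip [array([ 0.4383, -0.0803,  0.051 ])]
```

Run:
```python
from h import *
im=cv2.imread("pics/side0.png")
s=lambda x,y:(x/6+235-.42,y/6+140-.42)
print("cup side",px2w("side",s(201,68),.047).round(4))
for nm,l in(("dA",((115,262),(333,240),(350,302),(130,323))),("dB",((150,412),(381,387),(401,457),(166,483))),("rect",((108,122),(270,104),(289,168),(124,185)))):
    print(nm,np.mean([px2w("side",s(*c),.008) for c in l],0).round(4))
to(.47,.246,.13,1.54)
print("box top-left wall",[px2w("top",(347,262),z).round(3) for z in(.1,.15,.2)], [px2w("side",(222,230),z).round(3) for z in(.1,.15,.2)])
```

```text
cup side [0.4687 0.2419 0.047 ]
dA [0.4618 0.1351 0.008 ]
dB [0.4589 0.0244 0.008 ]
rect [0.4663 0.2467 0.008 ]
t 0.1 tcp [0.2477 0.6277 0.2221] yaw 1.195 w 0.0855 q6 -0.04 delta [ 0.0924 -0.2734  0.3469]
turn about world z 0.345 about tool x -0.345
box top-left wall [array([ 0.489, -0.208,  0.1  ]), array([ 0.487, -0.206,  0.15 ]), array([ 0.486, -0.204,  0.2  ])] [array([ 0.318, -0.142,  0.1  ]), array([ 0.315, -0.212,  0.15 ]), array([ 0.313, -0.281,  0.2  ])]
```

>>> {"name": "drive_tool", "arguments": {
  "deltas": [
    [0.7,0,-0.0273,0.0347,-0.1],
    [0.7,0.0,-0.0545,0.0694,-0.2],
    [0.7,0.0,-0.082,0.104,-0.3],
    [0.7,0.0,-0.109,0.139,-0.345],
    [0.7,0.0,-0.137,0.173,-0.345]
  ],
  "grip_force": 25
}}

```text
t: 0.52
tcp_pos: [0.3528, 0.446, 0.2224]
orientation: [0.021, 1.571, -0.021]
force: [0.9, 0.6, 0.2]
width: 0.06
```

```bash
python3 -c "
from h import *
to(.47,.245,.13,1.54)"
```

```text
t 0.52 tcp [0.3528 0.446  0.2224] yaw 1.544 w 0.06 q6 -0.69 delta [ 0.0925 -0.1977  0.1226]
turn about world z -0.0039 about tool x 0.0039
```

>>> {"name": "drive_tool", "arguments": {
  "deltas": [
    [0.7,0.0,-0.033,0.0205,0],
    [0.7,0.0,-0.066,0.041,0],
    [0.7,0.0,-0.1,0.062,0],
    [0.7,0.02,-0.133,0.082,0],
    [0.7,0.04,-0.16,0.1,0]
  ]
}}

```text
t: 0.93
tcp_pos: [0.4484, 0.2829, 0.1835]
orientation: [0.025, 1.568, -0.024]
force: [1.7, 1.1, -1.0]
width: 0.0596
```

>>> {"name": "drive_tool", "arguments": {
  "deltas": [
    [0.7,0.02,-0.013,0.01,0],
    [0.7,0.04,-0.026,0.016,0],
    [0.7,0.04,-0.026,0.016,0]
  ]
}}

```text
t: 1.18
tcp_pos: [0.462, 0.2555, 0.1385]
orientation: [0.024, 1.575, -0.028]
force: [-0.4, 0.0, -1.0]
width: 0.06
```

```bash
python3 -c "
from h import *
to(.4695,.2445,.1,1.54)
to(.4695,.2445,.038,1.54)
crop('side',200,80,360,240,4,'pics/e1.png')"
```

```text
t 1.18 tcp [0.462  0.2555 0.1385] yaw 1.538 w 0.06 q6 -1.08 delta [ 0.0385 -0.0107  0.008 ]
turn about world z 0.0023 about tool x -0.0023
t 1.18 tcp [0.462  0.2555 0.1385] yaw 1.538 w 0.06 q6 -1.08 delta [ 0.1005 -0.0105  0.0083]
turn about world z 0.0023 about tool x -0.0023
```

View pics/e1.png

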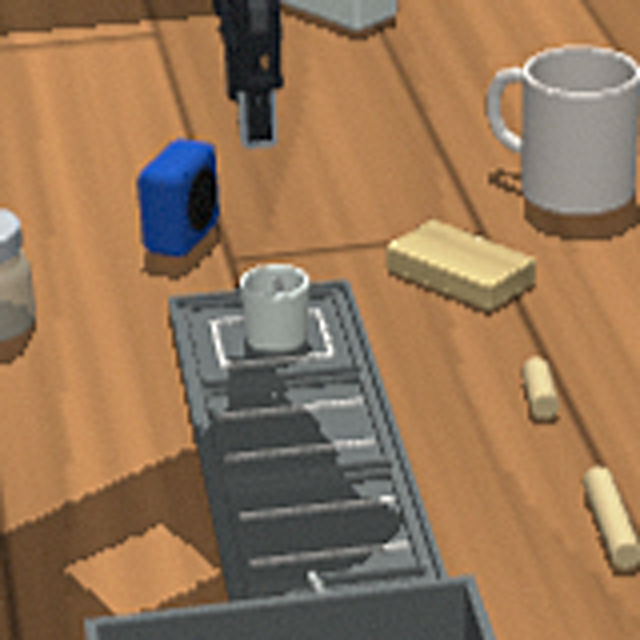

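```bash
python3 -c "
from h import *
for dz in(.005,.01,.015,.022): print(dz,w2px('side',[.4635,.222,.1385-dz]).round(1))
"
```

```text
0.005 [265.6 123.2]
0.01 [265.7 125.1]
0.015 [265.8 127. ]
0.022 [265.9 129.6]
```

>>> {"name": "drive_tool", "arguments": {
  "deltas": [
    [0.7,0.01,-0.0105,0.008,0],
    [0.7,0.03,-0.0105,0.008,0],
    [0.7,0.05,-0.0105,0.008,0],
    [0.7,0.05,-0.0105,0.008,0]
  ]
}}

```text
t: 1.57
tcp_pos: [0.4692, 0.2473, 0.09]
orientation: [0.022, 1.574, -0.025]
force: [0.0, 0.2, -1.0]
width: 0.0597
```

```bash
python3 -c "
from h import *
to(.4695,.2445,.038,1.54)
i=snapshot('top');crop('top',90,220,190,320,6,'pics/e2.png',i)"
```

```text
t 1.57 tcp [0.4692 0.2473 0.09  ] yaw 1.541 w 0.0597 q6 -1.1 delta [ 0.052  -0.0027  0.0006]
turn about world z -0.0007 about tool x 0.0007
```

View pics/e2.png

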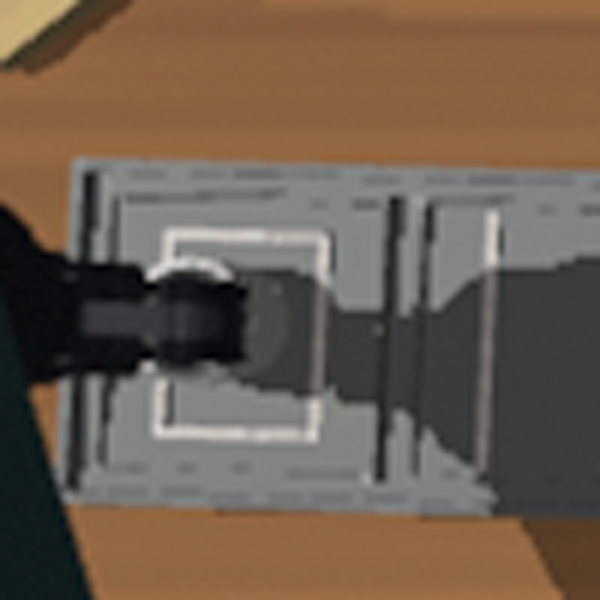

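>>> {"name": "drive_tool", "arguments": {
  "deltas": [
    [0.7,0.02,-0.0027,0.0006,0],
    [0.7,0.035,-0.0027,0.0006,0],
    [0.7,0.044,-0.0027,0.0006,0],
    [0.7,0.044,-0.0027,0.0006,0],
    [0.7,0.044,-0.0027,0.0006,0]
  ]
}}

```text
t: 2.03
tcp_pos: [0.4711, 0.2452, 0.0499]
orientation: [0.024, 1.57, -0.024]
force: [0.7, -0.6, 0.8]
width: 0.0596
```

```bash
python3 -c "
from h import *
to(.4695,.2445,.038,1.54)
i=snapshot('side');crop('side',230,100,310,190,8,'pics/e3.png',i)
for y in(.215,.275):
  for dz in(-.01,0,.01,.022): print(y,dz,((w2px('side',[.469,y,.046-dz])-[230,100])*8).round(1))
"
```

```text
t 2.03 tcp [0.4711 0.2452 0.0499] yaw 1.54 w 0.0596 q6 -1.11 delta [ 0.0119 -0.0007 -0.0016]
turn about world z -0.0004 about tool x 0.0004
0.215 -0.01 [318.4 422.7]
0.215 0 [319.9 451.2]
0.215 0.01 [321.4 479.4]
0.215 0.022 [323.2 513. ]
0.275 -0.01 [287. 333.]
0.275 0 [288.6 361. ]
0.275 0.01 [290.2 388.7]
0.275 0.022 [292.  421.8]
```

View pics/e3.png

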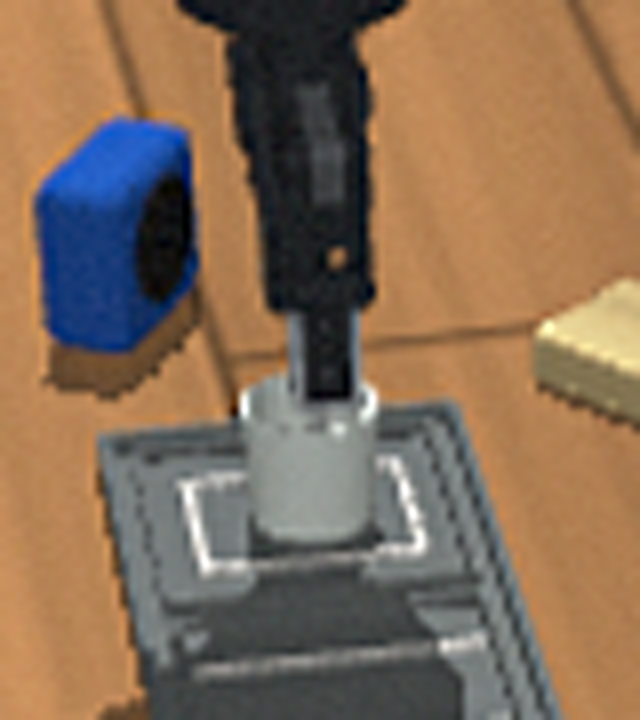

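```bash
python3 -c "
from h import *
to(.4695,.2445,.038,1.54)
i=snapshot('side');crop('side',230,100,310,190,8,'pics/e4.png',i)
i=snapshot('top');crop('top',90,230,180,320,8,'pics/e5.png',i)
to(.4695,.2445,.038,1.54)
print(st()[1].round(3))
"
```

```text
t 2.08 tcp [0.4713 0.2452 0.0503] yaw 1.54 w 0.0595 q6 -1.11 delta [ 0.0122 -0.0008 -0.0018]
turn about world z -0.0003 about tool x 0.0003
t 2.18 tcp [0.4713 0.2452 0.0502] yaw 1.54 w 0.0597 q6 -1.11 delta [ 0.0122 -0.0007 -0.0018]
turn about world z -0.0002 about tool x 0.0002
[[ 0.002  0.031  1.   ]
 [ 0.001  1.    -0.031]
 [-1.     0.001  0.002]]
```

View pics/e4.png

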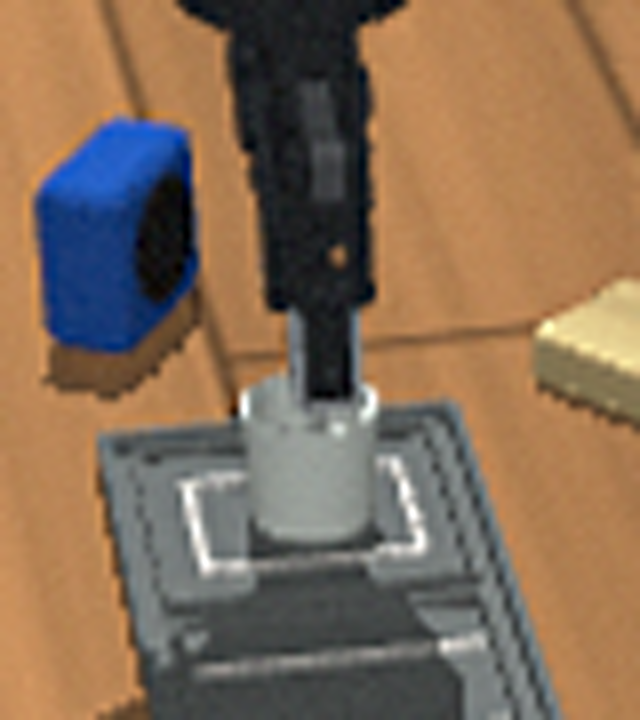

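View pics/e5.png

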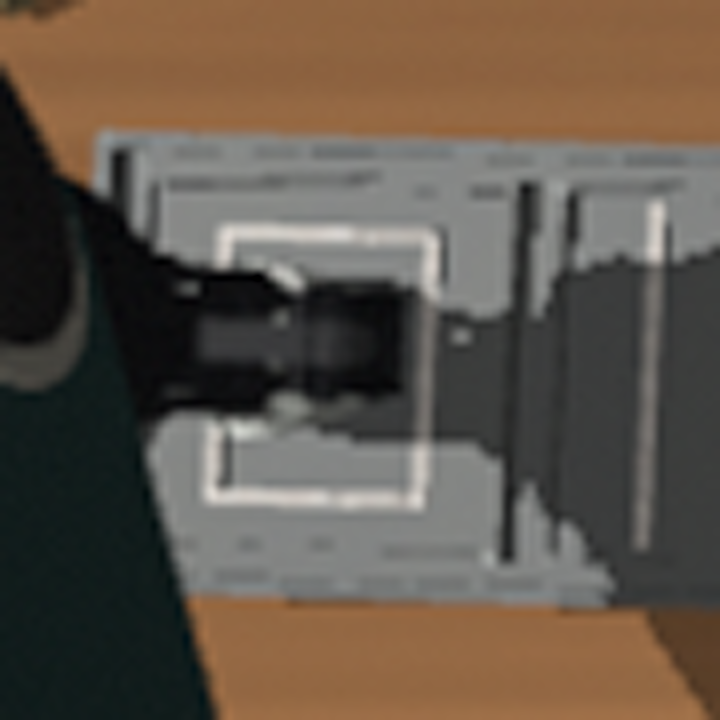

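>>> {"name": "drive_tool", "arguments": {
  "deltas": [
    [0.7,0.008,-0.0005,-0.0018,0],
    [0.7,0.016,-0.0005,-0.0018,0],
    [0.7,0.016,-0.0005,-0.0018,0],
    [0.7,0.016,-0.0005,-0.0018,0]
  ]
}}

```text
t: 2.52
tcp_pos: [0.4685, 0.2441, 0.0321]
orientation: [0.024, 1.572, -0.025]
force: [-0.1, -0.3, 0.7]
width: 0.0599
```

```bash
python3 -c "
from h import *
to(.4695,.2445,.038,1.54); print(get_obs()['force'])
i=snapshot('side');crop('side',230,100,310,190,8,'pics/e6.png',i)
"
```

```text
t 2.52 tcp [0.4685 0.2441 0.0321] yaw 1.54 w 0.0599 q6 -1.11 delta [-0.0059  0.0004  0.0009]
turn about world z -0.0 about tool x 0.0
[-0.05134084 -0.28867993  0.68703233]
```

View pics/e6.png

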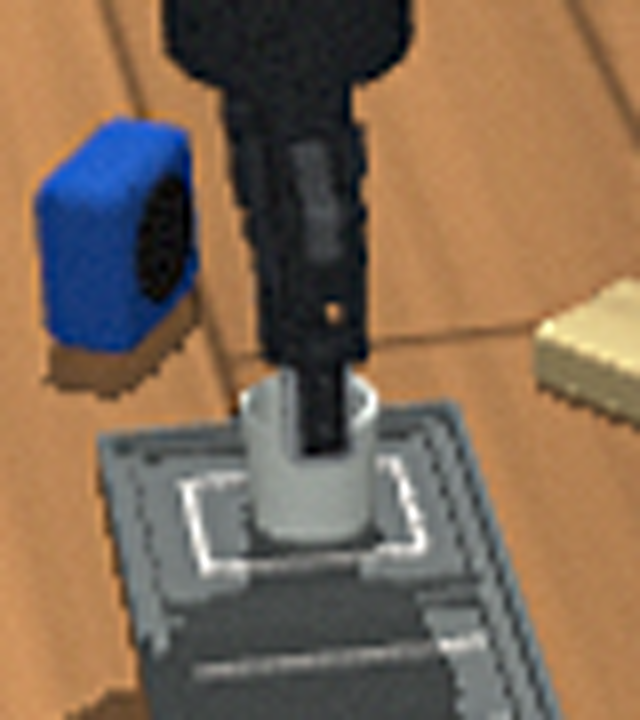

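>>> {"name": "drive_tool", "arguments": {
  "deltas": [
    [0.6,-0.002,0.0004,0.0009,0],
    [0.5,-0.002,0.0004,0.0009,0],
    [0.45,-0.002,0.0004,0.0009,0],
    [0.4,-0.002,0.0004,0.0009,0],
    [0.4,-0.002,0.0004,0.0009,0]
  ],
  "grip_force": 25
}}

```text
t: 2.98
tcp_pos: [0.4703, 0.2449, 0.0359]
orientation: [0.025, 1.57, -0.024]
force: [-1.9, -0.9, 7.9]
width: 0.0408
```

```bash
python3 -c "
from h import *
to(.4695,.2445,.038,1.54); print(get_obs()['force'])
i=snapshot('side');crop('side',230,100,310,190,8,'pics/e7.png',i)
"
```

```text
t 2.98 tcp [0.4703 0.2449 0.0359] yaw 1.54 w 0.0408 q6 -1.11 delta [-0.0021 -0.0004 -0.0008]
turn about world z 0.0 about tool x -0.0
[-1.93052682 -0.90273441  7.85733467]
```

View pics/e7.png

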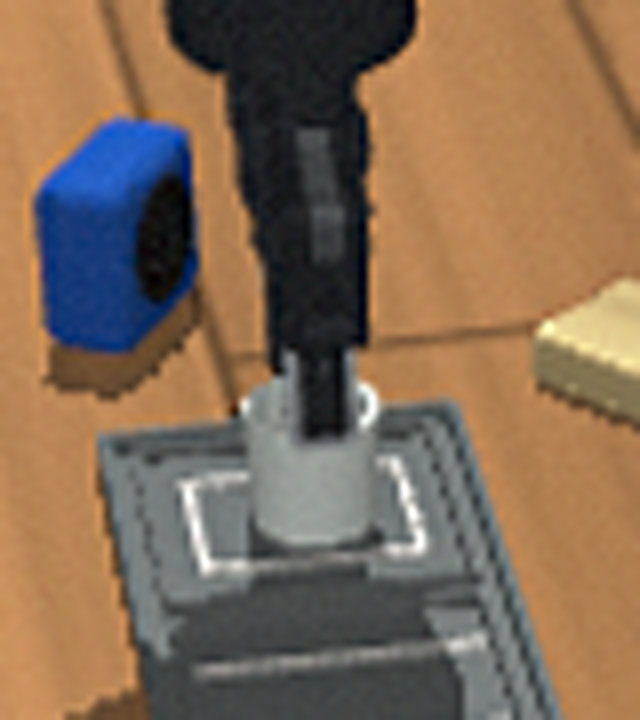

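>>> {"name": "drive_tool", "arguments": {
  "deltas": [
    [0.4,0,0,0,0],
    [0.4,-0.004,0,0,0],
    [0.4,-0.01,0,0,0],
    [0.4,-0.015,0,0,0],
    [0.4,-0.015,0,0,0]
  ]
}}

```text
t: 3.45
tcp_pos: [0.4704, 0.245, 0.0513]
orientation: [0.025, 1.569, -0.024]
force: [-0.1, -0.5, -0.1]
width: 0.0344
```

```bash
python3 -c "
from h import *
to(.4695,.2445,.038,1.54); print(get_obs()['force'])
i=snapshot('side');crop('side',230,100,310,190,8,'pics/e8.png',i)
"
```

```text
t 3.45 tcp [0.4704 0.245  0.0513] yaw 1.54 w 0.0344 q6 -1.11 delta [ 0.0133 -0.0006 -0.0009]
turn about world z -0.0 about tool x 0.0
[-0.09923805 -0.52601553 -0.05368848]
```

View pics/e8.png

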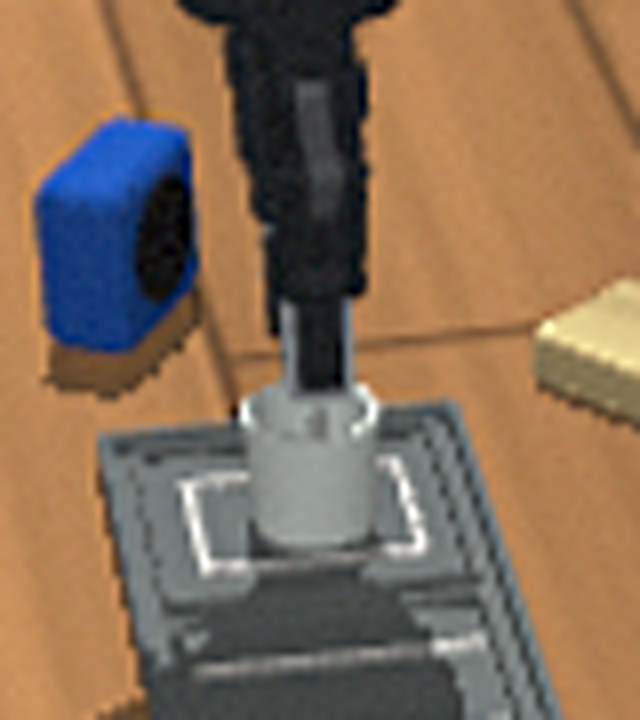

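>>> {"name": "drive_tool", "arguments": {
  "deltas": [
    [0.75,0,0,0,0],
    [0.75,0,-0.0005,-0.0015,0],
    [0.75,0.005,-0.0005,-0.0015,0],
    [0.75,0.015,-0.0005,-0.0015,0],
    [0.75,0.02,-0.0005,-0.0015,0]
  ]
}}

```text
t: 3.92
tcp_pos: [0.4678, 0.244, 0.028]
orientation: [0.024, 1.572, -0.025]
force: [0.5, -0.0, -0.4]
width: 0.0641
```

>>> {"name": "drive_tool", "arguments": {
  "deltas": [
    [0.75,0.005,0,0,0],
    [0.75,0.01,0,0,0],
    [0.75,0.01,0,0,0],
    [0.75,0.01,0,0,0]
  ]
}}

```text
t: 4.25
tcp_pos: [0.4682, 0.2442, 0.0194]
orientation: [0.024, 1.571, -0.024]
force: [0.9, 0.3, 0.1]
width: 0.0641
```

```bash
python3 -c "
from h import *
to(.4695,.2445,.018,1.54); print(get_obs()['force'])
i=snapshot('side');crop('side',230,100,310,190,8,'pics/e9.png',i)
"
```

```text
t 4.25 tcp [0.4682 0.2442 0.0194] yaw 1.54 w 0.0641 q6 -1.11 delta [0.0014 0.0003 0.0013]
turn about world z 0.0 about tool x -0.0
[0.88888696 0.28613177 0.07163029]
```

View pics/e9.png

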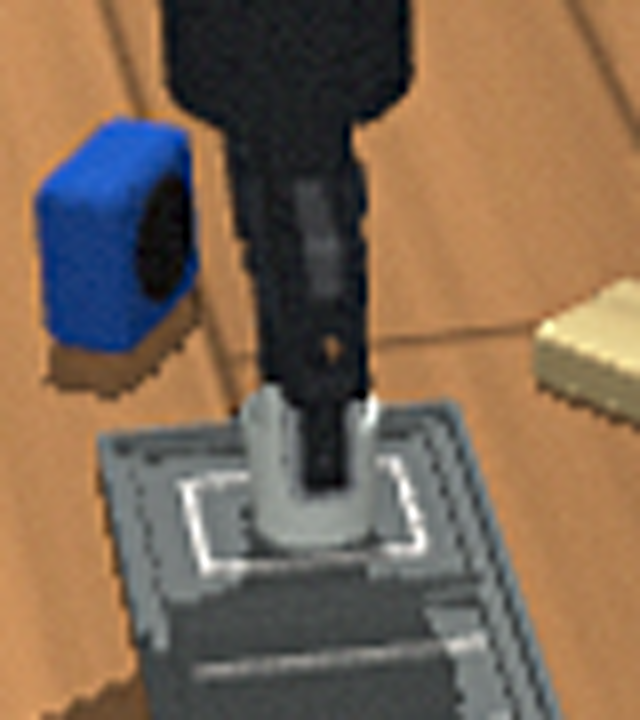

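>>> {"name": "drive_tool", "arguments": {
  "deltas": [
    [0.75,0.005,0,0.001,0],
    [0.75,0.01,0,0.001,0],
    [0.65,0.01,0,0.001,0],
    [0.55,0.01,0,0.001,0],
    [0.45,0.01,0,0.001,0]
  ],
  "grip_force": 30
}}

```text
t: 4.72
tcp_pos: [0.4694, 0.2443, 0.01]
orientation: [0.024, 1.571, -0.024]
force: [0.5, 0.1, -1.1]
width: 0.0429
```

>>> {"name": "drive_tool", "arguments": {
  "deltas": [
    [0.4,0,0,0,0],
    [0.4,0,0,0,0],
    [0.4,0,0,0,0]
  ]
}}

```text
t: 4.97
tcp_pos: [0.4694, 0.2443, 0.0099]
orientation: [0.024, 1.57, -0.024]
force: [-0.5, 0.1, 1.1]
width: 0.0431
```

```bash
python3 -c "
from h import *
to(.4695,.2445,.018,1.54); print(get_obs()['force'])
i=snapshot('side');crop('side',230,100,310,190,8,'pics/e10.png',i)
"
```

```text
t 4.97 tcp [0.4694 0.2443 0.0099] yaw 1.54 w 0.0431 q6 -1.11 delta [-0.0081  0.0002  0.0001]
turn about world z 0.0 about tool x -0.0
[-0.45931538  0.06743824  1.07333655]
```

View pics/e10.png

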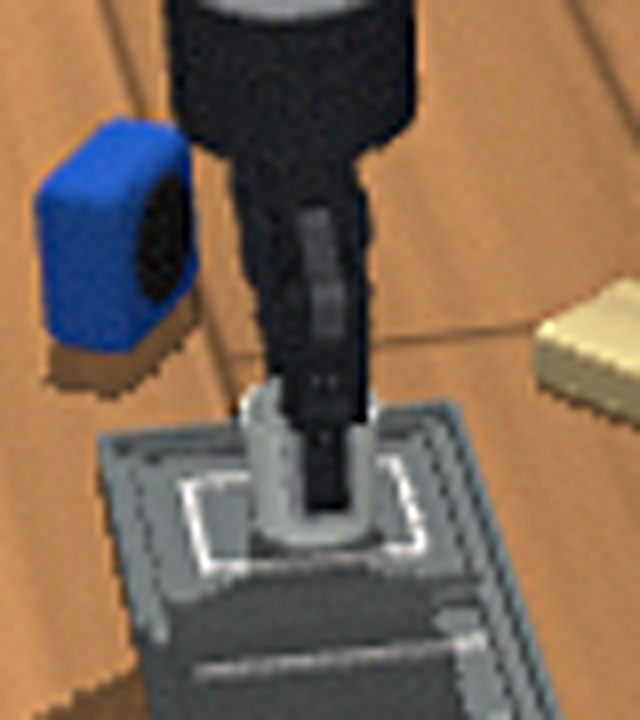

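>>> {"name": "drive_tool", "arguments": {
  "deltas": [
    [0.4,-0.006,0,0,0],
    [0.4,-0.02,0,0,0],
    [0.4,-0.035,0,0,0],
    [0.4,-0.045,0,0,0],
    [0.4,-0.045,0,0,0]
  ]
}}

```text
t: 5.43
tcp_pos: [0.4703, 0.2447, 0.0574]
orientation: [0.025, 1.568, -0.023]
force: [0.4, -0.3, -0.4]
width: 0.0429
```

```bash
python3 -c "
from h import *
to(.4620,.134,.055,1.54); print(get_obs()['force'])
i=snapshot('side');crop('side',230,100,310,190,8,'pics/e11.png',i)
"
```

```text
t 5.43 tcp [0.4703 0.2447 0.0574] yaw 1.54 w 0.0429 q6 -1.11 delta [ 0.0022 -0.1109 -0.0049]
turn about world z -0.0 about tool x 0.0
[ 0.38468881 -0.34981187 -0.42946435]
```

View pics/e11.png

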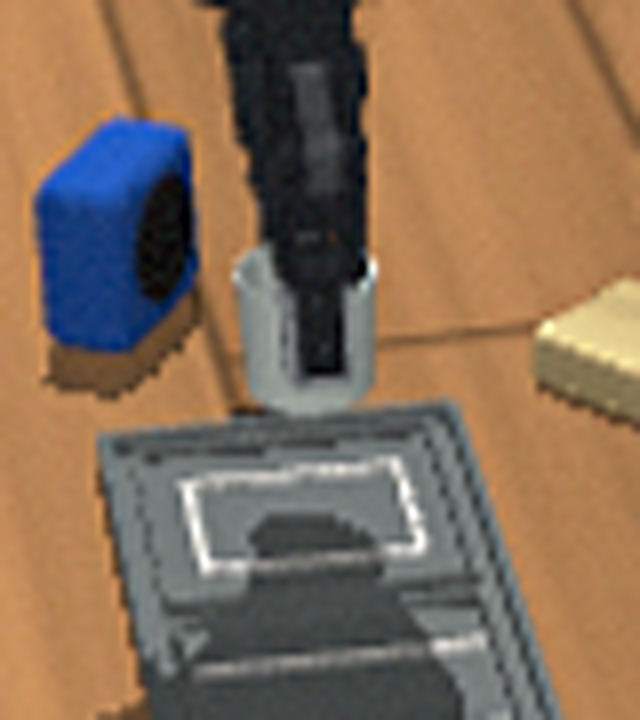

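>>> {"name": "drive_tool", "arguments": {
  "deltas": [
    [0.4,0,-0.02,-0.001,0],
    [0.4,0,-0.05,-0.002,0],
    [0.4,0,-0.08,-0.004,0],
    [0.4,0,-0.1,-0.005,0],
    [0.4,0,-0.111,-0.005,0]
  ]
}}

```text
t: 5.9
tcp_pos: [0.4602, 0.1316, 0.0539]
orientation: [0.025, 1.572, -0.025]
force: [0.5, -0.4, 0.4]
width: 0.0427
```

>>> {"name": "drive_tool", "arguments": {
  "deltas": [
    [0.4,0,0,0,0],
    [0.4,0.015,0,0,0],
    [0.4,0.03,0,0,0],
    [0.4,0.035,0,0,0],
    [0.4,0.035,0,0,0]
  ]
}}

```text
t: 6.32
tcp_pos: [0.4601, 0.1339, 0.0183]
orientation: [0.023, 1.573, -0.024]
force: [0.7, 0.3, -1.2]
width: 0.0431
```

```bash
python3 -c "
from h import *
to(.4625,.134,.0095,1.54); print(get_obs()['force'])
i=snapshot('side');crop('side',230,120,310,210,8,'pics/e12.png',i)
i=snapshot('top');crop('top',140,230,230,320,8,'pics/e13.png',i)
"
```

```text
t 6.32 tcp [0.4601 0.1339 0.0183] yaw 1.541 w 0.0431 q6 -1.31 delta [0.0088 0.0001 0.0024]
turn about world z -0.0005 about tool x 0.0005
[ 0.66284085  0.31940284 -1.15787293]
```

View pics/e12.png

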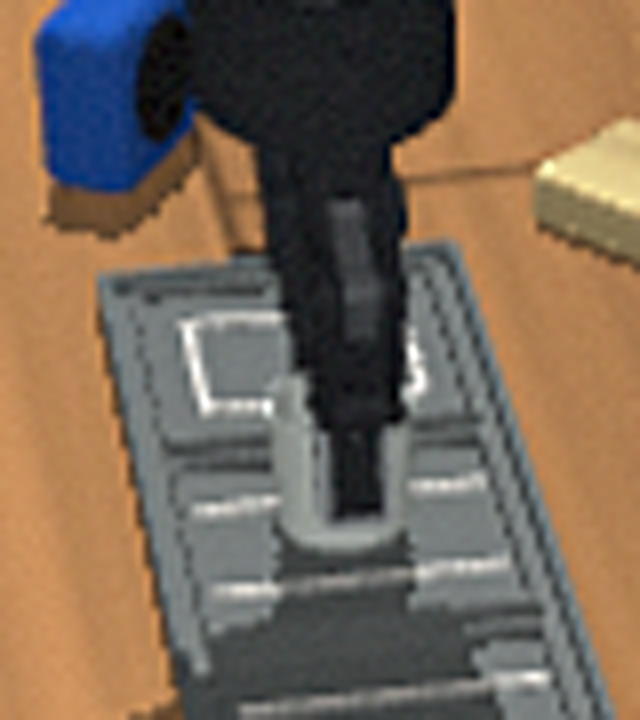

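View pics/e13.png

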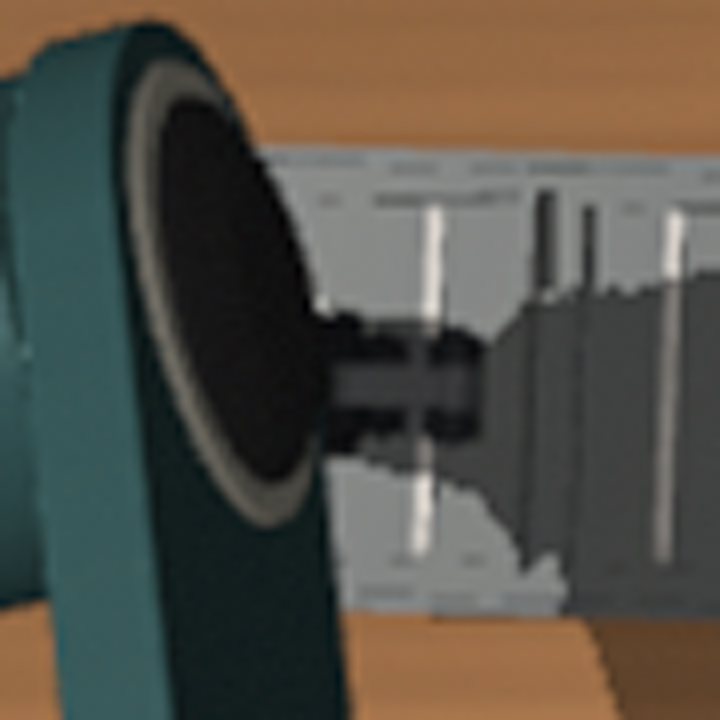

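>>> {"name": "drive_tool", "arguments": {
  "deltas": [
    [0.4,0.004,0,0,0],
    [0.4,0.008,0,0,0],
    [0.4,0.008,0,0,0],
    [0.4,0.008,0,0,0]
  ]
}}

```text
t: 6.75
tcp_pos: [0.4609, 0.1335, 0.0118]
orientation: [0.024, 1.571, -0.024]
force: [0.4, -0.3, -0.5]
width: 0.043
```

```bash
python3 -c "
from h import *
to(.4625,.134,.0095,1.54); print(get_obs()['force'])
"
```

```text
t 6.75 tcp [0.4609 0.1335 0.0118] yaw 1.54 w 0.043 q6 -1.31 delta [0.0023 0.0006 0.0016]
turn about world z 0.0 about tool x -0.0
[ 0.42752838 -0.32594885 -0.51752659]
```

>>> {"name": "drive_tool", "arguments": {
  "deltas": [
    [0.4,0.002,0,0,0],
    [0.4,0.002,0,0,0],
    [0.55,0.002,0,0,0],
    [0.7,0.002,0,0,0],
    [0.7,0.002,0,0,0]
  ]
}}

```text
t: 7.17
tcp_pos: [0.4609, 0.1334, 0.0099]
orientation: [0.024, 1.571, -0.024]
force: [-0.7, 0.1, 0.0]
width: 0.0594
```

>>> {"name": "drive_tool", "arguments": {
  "deltas": [
    [0.7,0,0,0,0],
    [0.7,-0.02,0,0,0],
    [0.7,-0.05,0,0,0],
    [0.7,-0.08,0,0,0],
    [0.7,-0.1,0,0,0]
  ]
}}

```text
t: 7.58
tcp_pos: [0.4613, 0.1336, 0.1126]
orientation: [0.025, 1.569, -0.024]
force: [-0.3, 0.2, 0.4]
width: 0.0597
```

```bash
python3 -c "
from h import *
to(.458,-.089,.1,1.693); print(get_obs()['force'])
i=snapshot('side');crop('side',230,120,310,210,8,'pics/e14.png',i)
"
```

```text
t 7.58 tcp [0.4613 0.1336 0.1126] yaw 1.54 w 0.0597 q6 -1.31 delta [ 0.0125 -0.2226  0.0035]
turn about world z 0.153 about tool x -0.153
[-0.28155175  0.21246176  0.36678699]
```

View pics/e14.png

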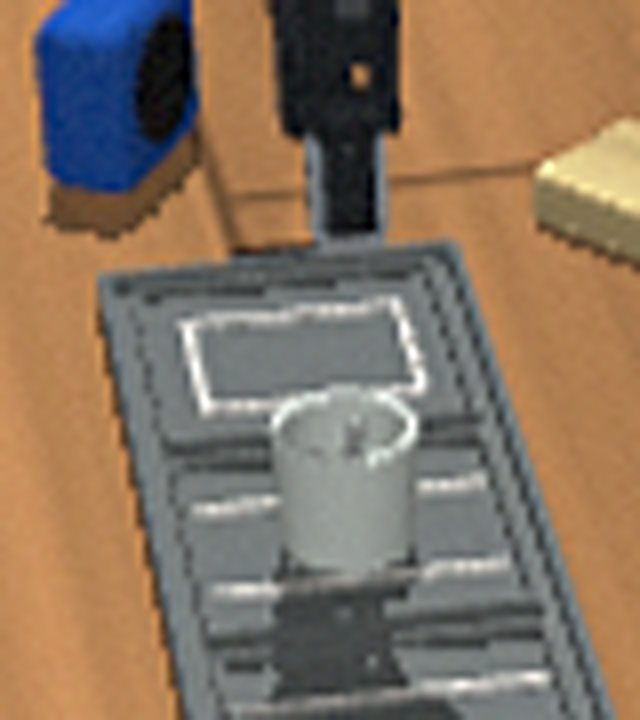

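>>> {"name": "drive_tool", "arguments": {
  "deltas": [
    [0.6,0,-0.035,0,-0.05],
    [0.6,0,-0.075,0,-0.1],
    [0.6,0,-0.115,0.001,-0.153],
    [0.6,0,-0.155,0.002,-0.153],
    [0.6,0,-0.19,0.003,-0.153]
  ]
}}

```text
t: 8.05
tcp_pos: [0.4576, -0.0586, 0.1098]
orientation: [-0.097, 1.568, 0.096]
force: [-0.0, 0.3, 0.1]
width: 0.0512
```

```bash
python3 -c "
from h import *
to(.458,-.089,.08,1.693)"
```

```text
t 8.05 tcp [ 0.4576 -0.0586  0.1098] yaw 1.693 w 0.0512 q6 -1.88 delta [ 0.0298 -0.0302 -0.0033]
turn about world z -0.0004 about tool x 0.0004
```

>>> {"name": "drive_tool", "arguments": {
  "deltas": [
    [0.6,0,-0.015,-0.001,0],
    [0.6,0.01,-0.028,-0.003,0],
    [0.6,0.025,-0.03,-0.0035,0],
    [0.6,0.035,-0.03,-0.0035,0],
    [0.6,0.035,-0.03,-0.0035,0]
  ]
}}

```text
t: 8.47
tcp_pos: [0.4572, -0.0865, 0.0725]
orientation: [-0.095, 1.572, 0.096]
force: [0.2, 0.1, -1.2]
width: 0.0509
```

```bash
python3 -c "
from h import *
to(.458,-.089,.005,1.693)
i=snapshot('side');crop('side',230,150,330,260,6,'pics/f1.png',i)
i=snapshot('top');crop('top',245,230,335,320,8,'pics/f2.png',i)
"
```

```text
t 8.47 tcp [ 0.4572 -0.0865  0.0725] yaw 1.693 w 0.0509 q6 -1.93 delta [ 0.0675 -0.0026  0.0007]
turn about world z 0.0004 about tool x -0.0004
```

View pics/f1.png

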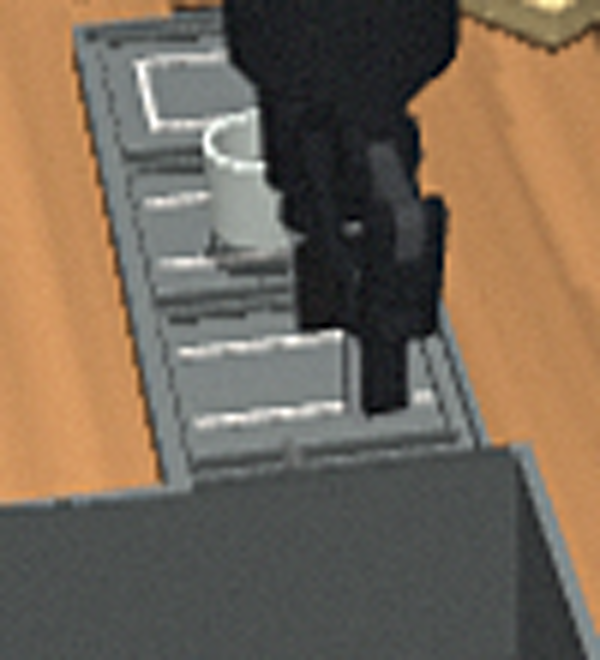

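View pics/f2.png

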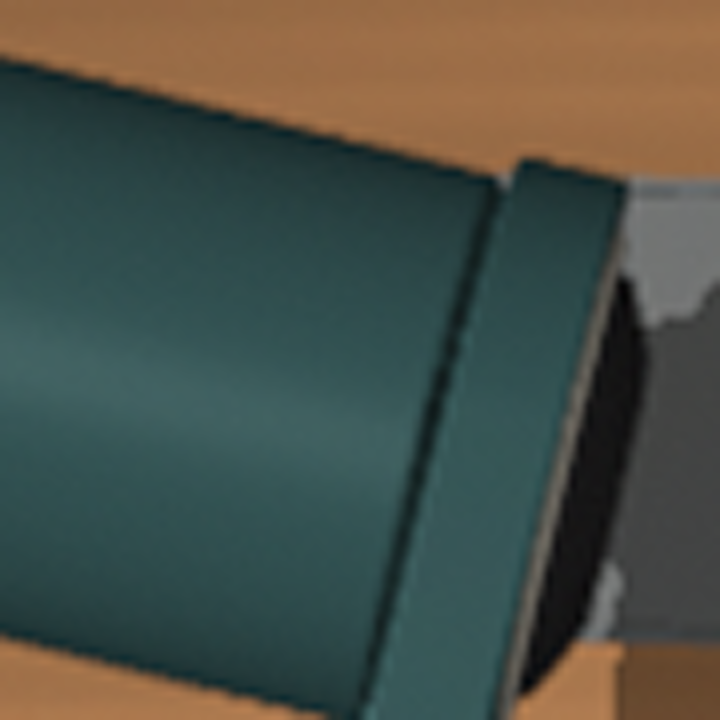

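```bash
python3 -c "
from h import *
for p in([.457,-.118,.08],[.457,-.118,.07],[.457,-.118,.09],[.436,-.077,.051],[.436,-.092,.051],[.436,-.106,.051],[.457,-.118,.02]): print(p,w2px('side',p).round(1))"
```

```text
[0.457, -0.118, 0.08] [290.9 221.7]
[0.457, -0.118, 0.07] [291.1 225.7]
[0.457, -0.118, 0.09] [290.8 217.7]
[0.436, -0.077, 0.051] [277.6 223.2]
[0.436, -0.092, 0.051] [278.9 227.3]
[0.436, -0.106, 0.051] [280.1 231.3]
[0.457, -0.118, 0.02] [291.7 245.2]
```

>>> {"name": "drive_tool", "arguments": {
  "deltas": [
    [0.6,0.01,-0.0026,0.0007,0],
    [0.6,0.03,-0.0026,0.0007,0],
    [0.6,0.045,-0.0026,0.0007,0],
    [0.6,0.055,-0.0026,0.0007,0],
    [0.6,0.055,-0.0026,0.0007,0]
  ],
  "grip_force": 40
}}

```text
t: 8.98
tcp_pos: [0.4585, -0.0888, 0.0179]
orientation: [-0.096, 1.571, 0.097]
force: [-1.1, 0.4, 0.0]
width: 0.0513
```

>>> {"name": "drive_tool", "arguments": {
  "deltas": [
    [0.6,0.006,0,0.0005,0],
    [0.6,0.008,0,0.0005,0],
    [0.6,0.008,0,0.0005,0]
  ]
}}

```text
t: 9.23
tcp_pos: [0.46, -0.0892, 0.012]
orientation: [-0.096, 1.568, 0.096]
force: [-0.3, 0.2, -0.7]
width: 0.0512
```

```bash
python3 -c "
from h import *
to(.458,-.089,.008,1.693); print(get_obs()['force'],get_obs()['moment'])"
```

```text
t 9.23 tcp [ 0.46   -0.0892  0.012 ] yaw 1.693 w 0.0512 q6 -1.94 delta [ 0.004   0.0004 -0.0019]
turn about world z -0.0001 about tool x 0.0001
[-0.28285532  0.17573149 -0.65321009] [0.02136808 0.00029766 0.02030945]
```

Down a touch more, then close.

>>> {"name": "drive_tool", "arguments": {
  "deltas": [
    [0.6,0.004,0,-0.0019,0],
    [0.6,0.004,0,-0.0019,0],
    [0.45,0.004,0,-0.0019,0],
    [0.35,0.004,0,-0.0019,0],
    [0.28,0.004,0,-0.0019,0]
  ]
}}

```text
t: 9.65
tcp_pos: [0.4581, -0.0895, 0.0083]
orientation: [-0.096, 1.568, 0.096]
force: [0.2, 0.1, 2.6]
width: 0.0293
```

>>> {"name": "drive_tool", "arguments": {
  "deltas": [
    [0.2,0,0,0,0],
    [0.2,0,0,0,0],
    [0.2,0,0,0,0]
  ]
}}

```text
t: 9.9
tcp_pos: [0.4581, -0.0895, 0.0083]
orientation: [-0.096, 1.568, 0.096]
force: [-1.0, 0.1, 5.7]
width: 0.0289
```

>>> {"name": "drive_tool", "arguments": {
  "deltas": [
    [0.2,-0.006,0,0,0],
    [0.2,-0.02,0,0,0],
    [0.2,-0.04,0,0,0],
    [0.2,-0.06,0,0,0],
    [0.2,-0.075,0,0,0]
  ]
}}

```text
t: 10.32
tcp_pos: [0.458, -0.0895, 0.0846]
orientation: [-0.096, 1.568, 0.096]
force: [1.5, -0.0, -0.3]
width: 0.0288
```

```bash
python3 -c "
from h import *
to(.4662,.244,.085,1.540); print(get_obs()['force'])
i=snapshot('side');crop('side',230,130,330,240,6,'pics/f3.png',i)
"
```

```text
t 10.32 tcp [ 0.458  -0.0895  0.0846] yaw 1.693 w 0.0288 q6 -1.94 delta [-0.0005  0.33    0.0488]
turn about world z -0.153 about tool x 0.153
[ 1.51462714 -0.01998771 -0.34027526]
```

View pics/f3.png

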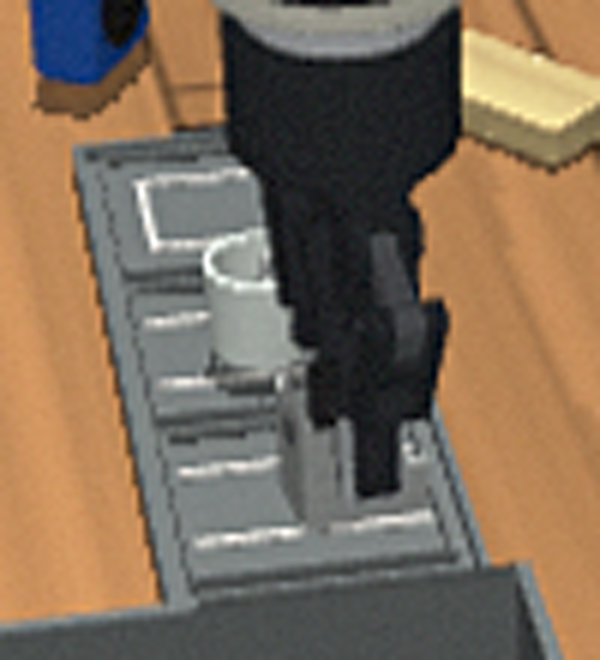

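>>> {"name": "drive_tool", "arguments": {
  "deltas": [
    [0.2,0,0.025,0.004,0.03],
    [0.2,0,0.06,0.009,0.07],
    [0.2,0,0.1,0.015,0.11],
    [0.2,0,0.14,0.021,0.153],
    [0.2,0,0.18,0.0265,0.153]
  ]
}}

```text
t: 10.78
tcp_pos: [0.4618, 0.0942, 0.0828]
orientation: [0.027, 1.57, -0.027]
force: [0.0, 0.3, -0.9]
width: 0.029
```

```bash
python3 -c "
from h import *
to(.4662,.244,.085,1.540)
i=snapshot('top');crop('top',90,230,290,320,4,'pics/f4.png',i)
"
```

```text
t 10.78 tcp [0.4618 0.0942 0.0828] yaw 1.536 w 0.029 q6 -1.39 delta [-0.0022  0.1499 -0.0007]
turn about world z 0.0035 about tool x -0.0035
```

View pics/f4.png

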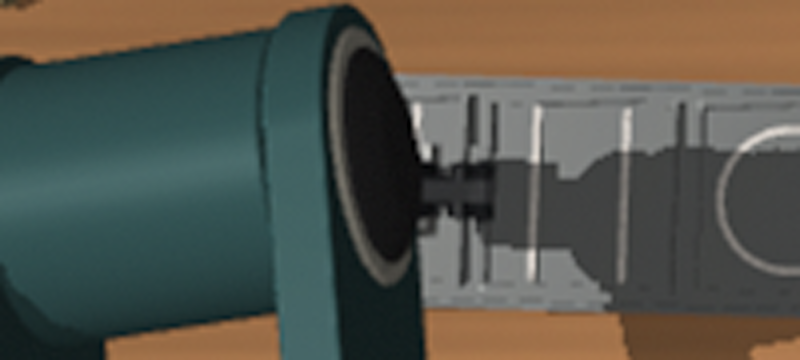

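>>> {"name": "drive_tool", "arguments": {
  "deltas": [
    [0.2,0,0.035,0,-0.0035],
    [0.2,0,0.075,0,-0.0035],
    [0.2,0,0.11,0,-0.0035],
    [0.2,0,0.138,-0.001,-0.0035],
    [0.2,0,0.143,-0.001,-0.0035]
  ]
}}

```text
t: 11.25
tcp_pos: [0.4651, 0.2389, 0.0825]
orientation: [0.02, 1.571, -0.019]
force: [0.0, -0.5, -1.1]
width: 0.029
```

>>> {"name": "drive_tool", "arguments": {
  "deltas": [
    [0.2,0.01,0,0,0],
    [0.2,0.03,0,0,0],
    [0.2,0.045,0,0,0],
    [0.2,0.055,0,0,0],
    [0.2,0.055,0,0,0]
  ]
}}

```text
t: 11.67
tcp_pos: [0.4645, 0.2339, 0.0251]
orientation: [0.021, 1.574, -0.023]
force: [-0.5, -0.6, -1.3]
width: 0.0286
```

```bash
python3 -c "
from h import *
to(.4662,.244,.009,1.540); print(get_obs()['force'])
i=snapshot('side');crop('side',230,100,310,190,8,'pics/f5.png',i)
i=snapshot('top');crop('top',90,230,190,320,7,'pics/f6.png',i)
"
```

```text
t 11.67 tcp [0.4645 0.2339 0.0251] yaw 1.543 w 0.0286 q6 -1.13 delta [0.0161 0.0102 0.0014]
turn about world z -0.0026 about tool x 0.0026
[-0.54245816 -0.56259819 -1.30499116]
```

View pics/f5.png

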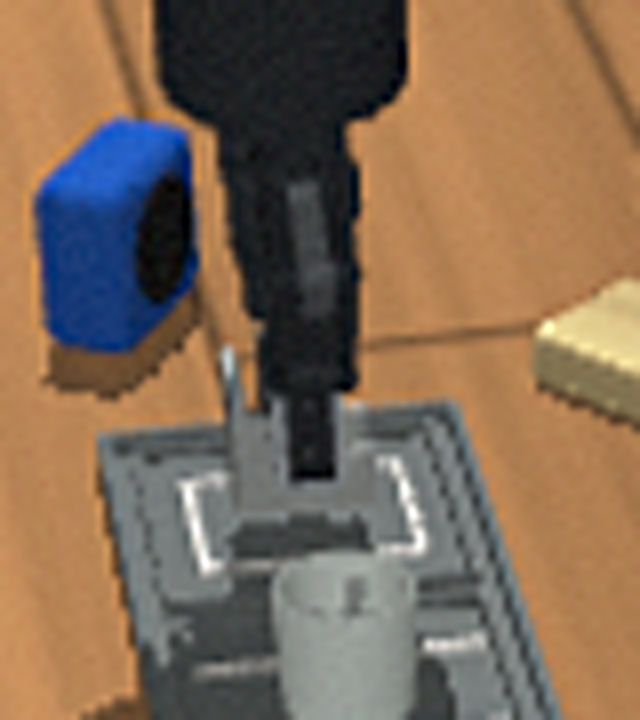

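View pics/f6.png

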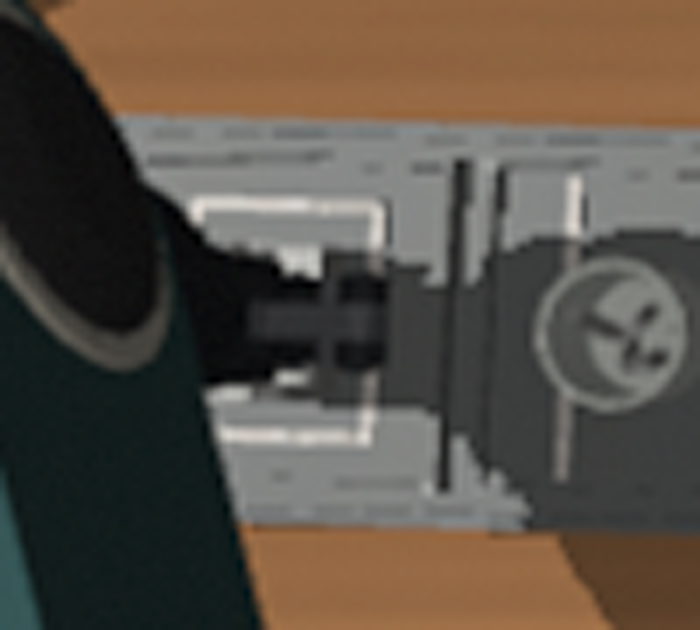

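>>> {"name": "drive_tool", "arguments": {
  "deltas": [
    [0.2,0.0,0.005,0.001,0],
    [0.2,0.003,0.01,0.0014,0.0026],
    [0.2,0.008,0.01,0.0014,0.0026],
    [0.2,0.013,0.01,0.0014,0.0026],
    [0.2,0.013,0.01,0.0014,0.0026]
  ]
}}

```text
t: 12.18
tcp_pos: [0.4668, 0.2452, 0.0136]
orientation: [0.023, 1.572, -0.024]
force: [-0.8, 1.1, -1.6]
width: 0.0285
```

```bash
python3 -c "
from h import *
to(.4662,.244,.009,1.540); print(get_obs()['force'])
i=snapshot('side');crop('side',230,100,310,190,8,'pics/f7.png',i)
"
```

```text
t 12.18 tcp [0.4668 0.2452 0.0136] yaw 1.541 w 0.0285 q6 -1.11 delta [ 0.0046 -0.0013 -0.0005]
turn about world z -0.0013 about tool x 0.0013
[-0.76304631  1.13264325 -1.60588419]
```

View pics/f7.png

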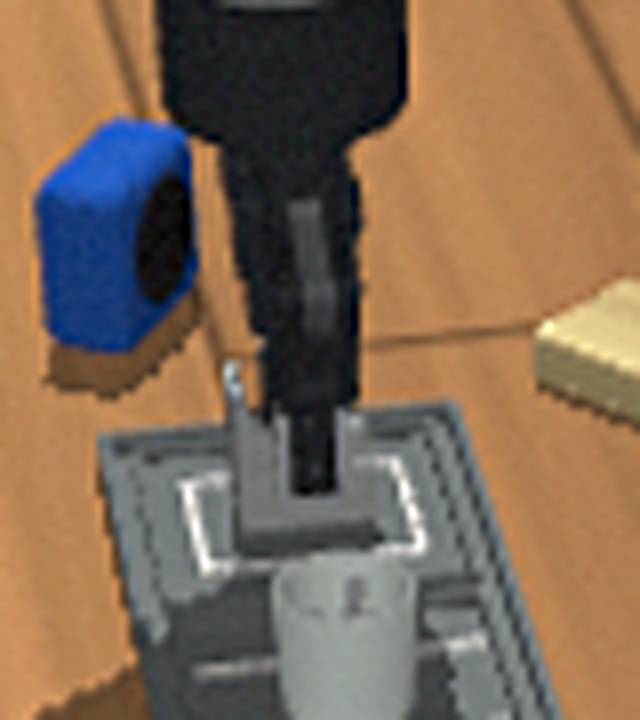

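>>> {"name": "drive_tool", "arguments": {
  "deltas": [
    [0.2,0.003,-0.001,0,0],
    [0.2,0.005,-0.001,0,0],
    [0.2,0.005,-0.001,0,0],
    [0.2,0.005,-0.001,0,0]
  ]
}}

```text
t: 12.57
tcp_pos: [0.4673, 0.2443, 0.0097]
orientation: [0.024, 1.571, -0.024]
force: [-0.4, 0.4, -1.4]
width: 0.0288
```

>>> {"name": "drive_tool", "arguments": {
  "deltas": [
    [0.3,0,0,0,0],
    [0.4,0,0,0,0],
    [0.55,0,0,0,0],
    [0.55,0,0,0,0]
  ]
}}

```text
t: 12.9
tcp_pos: [0.4674, 0.2444, 0.01]
orientation: [0.024, 1.57, -0.023]
force: [-0.5, 0.3, -0.1]
width: 0.0469
```

>>> {"name": "drive_tool", "arguments": {
  "deltas": [
    [0.55,0,0,0,0],
    [0.55,-0.02,0,0,0],
    [0.55,-0.05,0,0,0],
    [0.55,-0.085,0,0,0],
    [0.55,-0.11,0,0,0]
  ]
}}

```text
t: 13.32
tcp_pos: [0.4675, 0.2445, 0.1226]
orientation: [0.024, 1.569, -0.023]
force: [0.0, -0.1, 0.6]
width: 0.0467
```

```bash
python3 -c "
from h import *
to(.461,.1335,.11,1.540); print(get_obs()['force'])
i=snapshot('side');crop('side',230,100,310,190,8,'pics/f8.png',i)
"
```

```text
t 13.32 tcp [0.4675 0.2445 0.1226] yaw 1.541 w 0.0467 q6 -1.11 delta [ 0.0125 -0.1112 -0.0032]
turn about world z -0.0009 about tool x 0.0009
[ 0.04506225 -0.05952159  0.60108774]
```

View pics/f8.png

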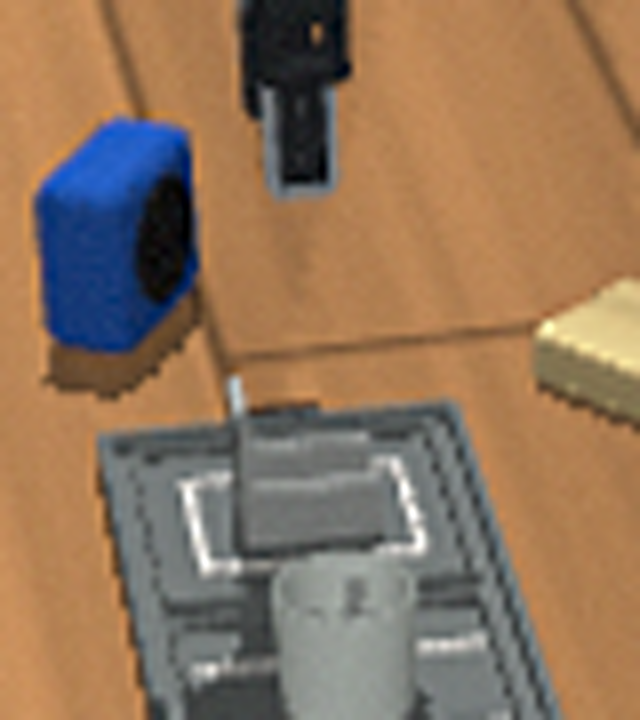

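```bash
python3 -c "
from h import *
s=lambda x,y:(x/7+90-.43,y/7+230-.43)
print(px2w('top',s(611,335),.047)); to(.461,.1335,.06,1.540)
"
```

```text
[0.46113825 0.13224656 0.047     ]
t 13.37 tcp [0.4691 0.2452 0.1273] yaw 1.541 w 0.0468 q6 -1.11 delta [ 0.0669 -0.1121 -0.0052]
turn about world z -0.0009 about tool x 0.0009
```

>>> {"name": "drive_tool", "arguments": {
  "deltas": [
    [0.7,0,-0.03,-0.001,0],
    [0.7,0,-0.065,-0.002,0],
    [0.7,0.0,-0.1,-0.003,0],
    [0.7,0.01,-0.111,-0.003,0],
    [0.7,0.03,-0.111,-0.003,0]
  ]
}}

```text
t: 13.78
tcp_pos: [0.462, 0.1316, 0.0914]
orientation: [0.026, 1.567, -0.025]
force: [0.9, 0.7, -0.4]
width: 0.0594
```

```bash
python3 -c "
from h import *
to(.461,.1335,.0095,1.540)
"
```

```text
t 13.78 tcp [0.462  0.1316 0.0914] yaw 1.538 w 0.0594 q6 -1.31 delta [ 0.0819  0.0018 -0.0014]
turn about world z 0.0016 about tool x -0.0016
```

>>> {"name": "drive_tool", "arguments": {
  "deltas": [
    [0.7,0.01,0.0018,-0.0014,0],
    [0.7,0.03,0.0018,-0.0014,0],
    [0.7,0.055,0.0018,-0.0014,0],
    [0.7,0.075,0.0018,-0.0014,0],
    [0.7,0.08,0.0018,-0.0014,0]
  ],
  "grip_force": 30
}}

```text
t: 14.2
tcp_pos: [0.4578, 0.1356, 0.0063]
orientation: [0.022, 1.575, -0.024]
force: [-0.8, -0.1, -0.4]
width: 0.0603
```

>>> {"name": "drive_tool", "arguments": {
  "deltas": [
    [0.7,0,0,0,0],
    [0.6,0,0,0,0],
    [0.5,0,0,0,0],
    [0.4,0,0,0,0],
    [0.4,0,0,0,0]
  ]
}}

```text
t: 14.62
tcp_pos: [0.4604, 0.1358, 0.0113]
orientation: [0.024, 1.569, -0.023]
force: [-2.0, 1.7, 6.9]
width: 0.043
```

>>> {"name": "drive_tool", "arguments": {
  "deltas": [
    [0.4,0,0,0,0],
    [0.4,-0.006,0,0,0],
    [0.4,-0.02,0,0,0],
    [0.4,-0.035,0,0,0],
    [0.4,-0.045,0,0,0]
  ]
}}

```text
t: 15.03
tcp_pos: [0.4601, 0.1354, 0.0568]
orientation: [0.024, 1.569, -0.023]
force: [-0.2, 0.4, -0.8]
width: 0.0433
```

```bash
python3 -c "
from h import *
to(.456,-.0865,.055,1.540)
i=snapshot('side');crop('side',230,100,310,190,8,'pics/g1.png',i)
"
```

```text
t 15.03 tcp [0.4601 0.1354 0.0568] yaw 1.541 w 0.0433 q6 -1.31 delta [ 0.0018 -0.222   0.0025]
turn about world z -0.0008 about tool x 0.0008
```

View pics/g1.png

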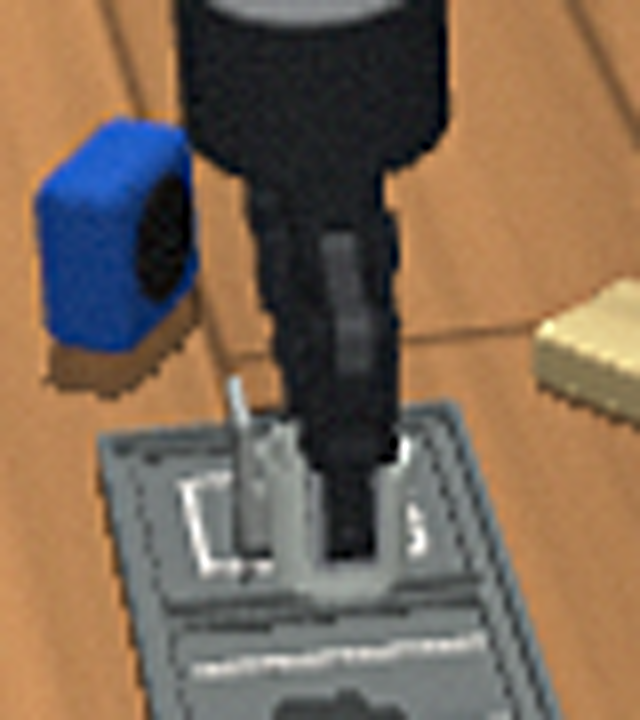

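>>> {"name": "drive_tool", "arguments": {
  "deltas": [
    [0.4,0,-0.03,0,0],
    [0.4,0,-0.065,0.001,0],
    [0.4,0,-0.105,0.001,0],
    [0.4,0,-0.145,0.002,0],
    [0.4,0,-0.185,0.0025,0]
  ]
}}

```text
t: 15.5
tcp_pos: [0.4562, -0.0513, 0.055]
orientation: [0.023, 1.57, -0.023]
force: [0.7, -0.2, 1.1]
width: 0.0431
```

```bash
python3 -c "
from h import *
to(.456,-.0865,.055,1.540)"
```

```text
t 15.5 tcp [ 0.4562 -0.0513  0.055 ] yaw 1.542 w 0.0431 q6 -1.71 delta [-0.     -0.0352  0.0008]
turn about world z -0.0015 about tool x 0.0015
```

>>> {"name": "drive_tool", "arguments": {
  "deltas": [
    [0.4,0,-0.016,0,0],
    [0.4,0,-0.029,0.0,0],
    [0.4,0,-0.033,0.0,0],
    [0.4,0.01,-0.033,0.0,0],
    [0.4,0.02,-0.033,0,0]
  ]
}}

```text
t: 15.92
tcp_pos: [0.4558, -0.0822, 0.0342]
orientation: [0.024, 1.57, -0.024]
force: [-0.7, 0.5, -1.2]
width: 0.043
```

>>> {"name": "drive_tool", "arguments": {
  "deltas": [
    [0.4,0.005,0,0,0],
    [0.4,0.01,0,0.0,0],
    [0.4,0.01,0,0.0,0],
    [0.4,0.01,0,0.0,0]
  ]
}}

```text
t: 16.25
tcp_pos: [0.4555, -0.0821, 0.0244]
orientation: [0.023, 1.571, -0.023]
force: [0.5, 0.2, -0.3]
width: 0.0428
```

```bash
python3 -c "
from h import *
to(.4555,-.0867,.0105,1.540)
i=snapshot('side');crop('side',230,140,330,250,6,'pics/g2.png',i)"
```

```text
t 16.25 tcp [ 0.4555 -0.0821  0.0244] yaw 1.542 w 0.0428 q6 -1.78 delta [ 0.0139 -0.0046  0.0002]
turn about world z -0.0018 about tool x 0.0018
```

View pics/g2.png

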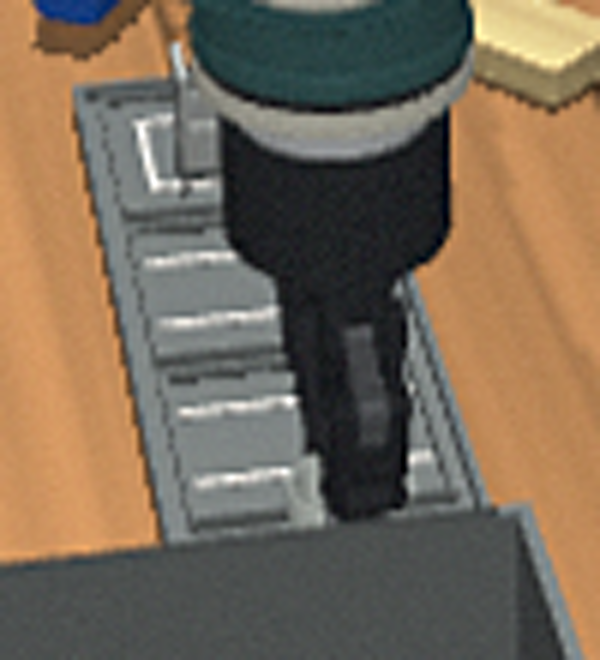

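>>> {"name": "drive_tool", "arguments": {
  "deltas": [
    [0.4,0.0,-0.0046,0,0.0018],
    [0.4,0.004,-0.0046,0.0,0.0018],
    [0.4,0.008,-0.0046,0.0,0.0018],
    [0.4,0.012,-0.0046,0.0,0.0018],
    [0.4,0.013,-0.0046,0.0,0.0018]
  ]
}}

```text
t: 16.72
tcp_pos: [0.4553, -0.0872, 0.0113]
orientation: [0.025, 1.571, -0.025]
force: [-3.9, 1.2, 11.3]
width: 0.0432
```

>>> {"name": "drive_tool", "arguments": {
  "deltas": [
    [0.4,0.0,0,0,0],
    [0.4,0.0,0,0,0]
  ]
}}

```text
t: 16.88
tcp_pos: [0.4554, -0.0872, 0.0116]
orientation: [0.025, 1.571, -0.025]
force: [0.3, -0.9, -0.9]
width: 0.0428
```

```bash
python3 -c "
from h import *
to(.4555,-.0867,.0105,1.540);print(get_obs()['force'])"
```

```text
t 16.88 tcp [ 0.4554 -0.0872  0.0116] yaw 1.539 w 0.0428 q6 -1.78 delta [0.0011 0.0005 0.0001]
turn about world z 0.001 about tool x -0.001
[ 0.26229705 -0.85653951 -0.89256907]
```

>>> {"name": "drive_tool", "arguments": {
  "deltas": [
    [0.5,0.0,0,0,0],
    [0.6,0.0,0,0,0],
    [0.7,0,0,0,0],
    [0.7,0,0,0,0],
    [0.7,0,0,0,0]
  ]
}}

```text
t: 17.3
tcp_pos: [0.4555, -0.0872, 0.0118]
orientation: [0.025, 1.571, -0.025]
force: [-0.8, 0.1, -0.1]
width: 0.0596
```

>>> {"name": "drive_tool", "arguments": {
  "deltas": [
    [0.7,-0.01,0,0,0],
    [0.7,-0.04,0,0,0],
    [0.7,-0.08,0,0,0],
    [0.7,-0.11,0.02,0.03,0.1],
    [0.7,-0.12,0.04,0.06,0.22]
  ]
}}

```text
t: 17.72
tcp_pos: [0.5174, -0.05, 0.1375]
orientation: [0.202, 1.555, -0.202]
force: [-0.3, -0.7, 1.0]
width: 0.06
```

```bash
python3 -c "
from h import *
to(.622,-.0025,.13,-.061)"
```

```text
t 17.72 tcp [ 0.5174 -0.05    0.1375] yaw 1.313 w 0.06 q6 -1.46 delta [0.0081 0.0725 0.089 ]
turn about world z -1.3742 about tool x 1.3742
```

>>> {"name": "drive_tool", "arguments": {
  "deltas": [
    [0.5,0.0,0.02,0.025,0.12],
    [0.5,0.0,0.045,0.055,0.24],
    [0.5,0,0.0725,0.089,0.36],
    [0.5,0,0.0725,0.089,0.48],
    [0.5,0,0.0725,0.089,0.6]
  ]
}}

```text
t: 18.13
tcp_pos: [0.6218, -0.0002, 0.1311]
orientation: [0.668, 1.467, -0.669]
force: [-1.2, -0.9, -0.3]
width: 0.0428
```

>>> {"name": "drive_tool", "arguments": {
  "deltas": [
    [0.5,0.0,0,0,0.12],
    [0.5,0.0,0,0,0.24],
    [0.5,0,0,0,0.36],
    [0.5,0,0,0,0.48],
    [0.5,0,0,0,0.6]
  ]
}}

```text
t: 18.55
tcp_pos: [0.6205, -0.0014, 0.1325]
orientation: [1.126, 1.26, -1.125]
force: [0.5, -0.5, 0.4]
width: 0.0431
```

```bash
python3 -c "
from h import *
to(.622,-.0025,.13,-.061)
i=snapshot('top');crop('top',95,180,335,320,3,'pics/g3.png',i)
i=snapshot('side');cv2.imwrite('pics/g4.png',i)"
```

```text
t 18.55 tcp [ 0.6205 -0.0014  0.1325] yaw 0.113 w 0.0431 q6 -0.16 delta [0.0025 0.0013 0.0013]
turn about world z -0.1742 about tool x 0.1742
```

View pics/g3.png

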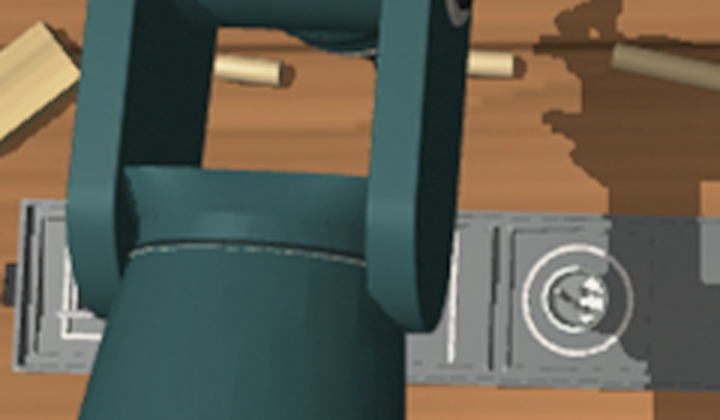

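View pics/g4.png

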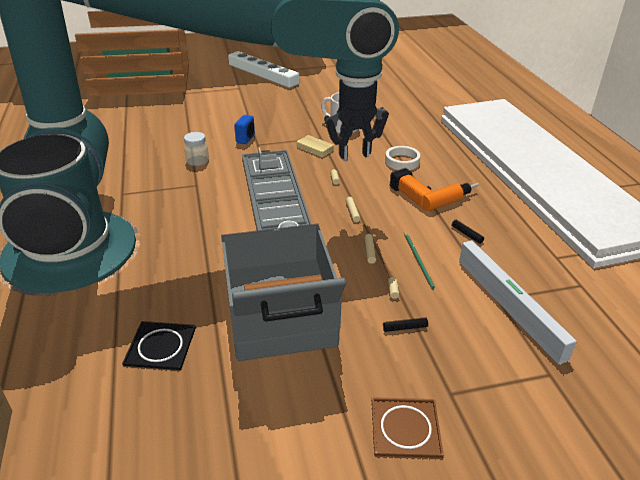

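```bash
python3 -c "
from h import *
print('cup',px2w('top',(286.9,279.4),.047))
s=lambda x,y:(x/8+230-.44,y/8+100-.44)
a=px2w('side',s(240,553),.007);b=px2w('side',s(386,540),.007);print(a,b,np.linalg.norm(a-b),np.arctan2(b[1]-a[1],b[0]-a[0]), (a+b)/2+np.array([.03,1,0])*.015)
o=[px2w('side',s(*c),.007) for c in((183,484),(397,460),(424,550),(205,573))];print(np.mean(o,0))
to(.622,-.0025,.04,-.061)"
```

```text
cup [ 0.4564005  -0.08934825  0.047     ]
[0.44258914 0.22784451 0.007     ] [0.48906923 0.22531843 0.007     ] 0.046548685274590856 -0.05429426021729161 [0.46627919 0.24158147 0.007     ]
[0.46566698 0.24628188 0.007     ]
t 18.65 tcp [ 0.6205 -0.0014  0.1324] yaw 0.116 w 0.043 q6 -0.16 delta [0.0924 0.0013 0.0013]
turn about world z -0.1775 about tool x 0.1775
```

>>> {"name": "drive_tool", "arguments": {
  "deltas": [
    [0.5,0.02,0.0013,0.0013,0.09],
    [0.5,0.05,0.0013,0.0013,0.1775],
    [0.5,0.08,0.0013,0.0013,0.1775],
    [0.5,0.1,0.0013,0.0013,0.1775],
    [0.5,0.1,0.0013,0.0013,0.1775]
  ]
}}

```text
t: 19.07
tcp_pos: [0.6197, -0.0024, 0.0274]
orientation: [1.246, 1.188, -1.253]
force: [-0.6, -0.1, -0.7]
width: 0.0425
```

```bash
python3 -c "
from h import *
to(.622,-.0025,.003,-.061)
i=snapshot('side');crop('side',310,150,410,260,6,'pics/g5.png',i)"
```

```text
t 19.07 tcp [ 0.6197 -0.0024  0.0274] yaw -0.054 w 0.0425 q6 0.01 delta [ 0.0244  0.0024 -0.0001]
turn about world z -0.007 about tool x 0.007
```

View pics/g5.png

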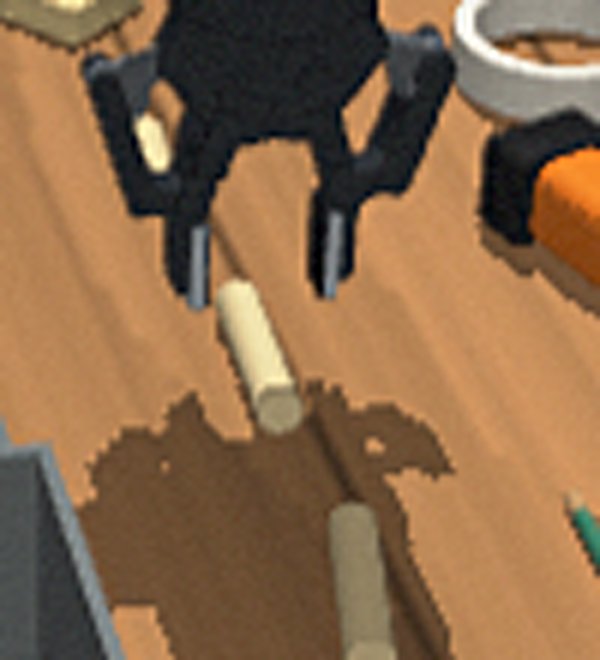

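>>> {"name": "drive_tool", "arguments": {
  "deltas": [
    [0.5,0.01,0.0024,0,0.007],
    [0.5,0.018,0.0024,0,0.007],
    [0.5,0.0235,0.0024,0,0.007],
    [0.5,0.0235,0.0024,0,0.007],
    [0.5,0.0235,0.0024,0,0.007]
  ],
  "grip_force": 30
}}

```text
t: 19.53
tcp_pos: [0.6244, -0.0026, 0.0082]
orientation: [1.257, 1.178, -1.257]
force: [-0.3, 0.0, -0.2]
width: 0.0429
```

```bash
python3 -c "
from h import *
to(.622,-.0025,.003,-.061);print(get_obs()['force'])
i=snapshot('side');crop('side',310,150,410,260,6,'pics/g6.png',i)"
```

```text
t 19.53 tcp [ 0.6244 -0.0026  0.0082] yaw -0.065 w 0.0429 q6 0.02 delta [ 0.0052 -0.0024  0.    ]
turn about world z 0.004 about tool x -0.004
[-0.33500236  0.01906294 -0.23200513]
```

View pics/g6.png

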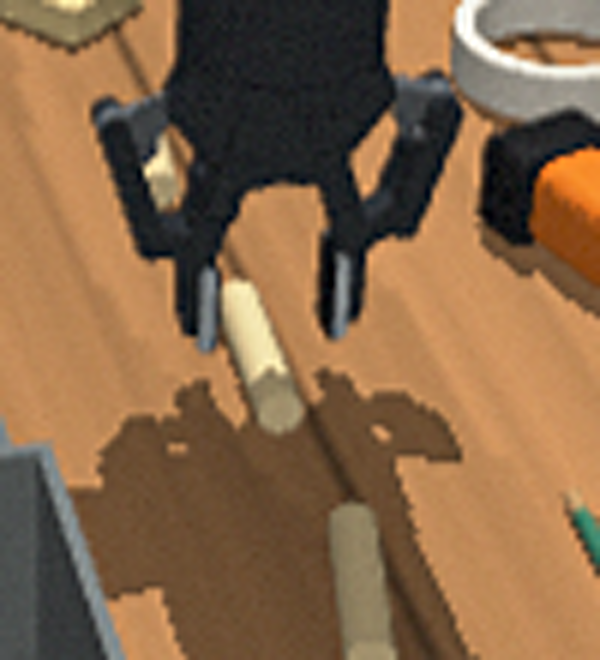

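>>> {"name": "drive_tool", "arguments": {
  "deltas": [
    [0.5,0.004,-0.0024,0,0],
    [0.5,0.007,-0.0024,0,0],
    [0.4,0.007,-0.0024,0,0],
    [0.3,0.007,-0.0024,0,0],
    [0.2,0.007,-0.0024,0,0]
  ]
}}

```text
t: 20.0
tcp_pos: [0.622, -0.0025, 0.0012]
orientation: [1.257, 1.178, -1.257]
force: [-0.8, -0.4, 1.0]
width: 0.0177
```

>>> {"name": "drive_tool", "arguments": {
  "deltas": [
    [0.1,0,0,0,0],
    [0.1,0,0,0,0],
    [0.1,0,0,0,0]
  ]
}}

```text
t: 20.25
tcp_pos: [0.6221, -0.0025, 0.0013]
orientation: [1.257, 1.177, -1.257]
force: [-1.1, 0.6, 1.9]
width: 0.0169
```

```bash
python3 -c "
from h import *
to(.622,-.0025,.003,-.061);print(get_obs()['force'])
i=snapshot('side');crop('side',310,150,410,260,6,'pics/g7.png',i)"
```

```text
t 20.25 tcp [ 0.6221 -0.0025  0.0013] yaw -0.065 w 0.0169 q6 0.02 delta [-0.0017 -0.0001  0.    ]
turn about world z 0.0044 about tool x -0.0044
[-1.05254962  0.57538759  1.935956  ]
```

View pics/g7.png

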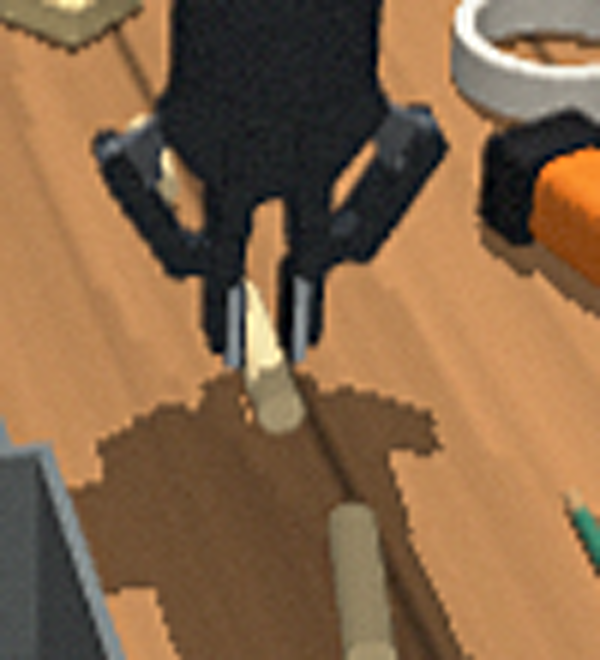

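>>> {"name": "drive_tool", "arguments": {
  "deltas": [
    [0.1,-0.01,0,0,0],
    [0.1,-0.03,0,0,0],
    [0.1,-0.055,0,0,0],
    [0.1,-0.08,0,0,-0.1],
    [0.1,-0.09,0,0,-0.22]
  ]
}}

```text
t: 20.72
tcp_pos: [0.623, -0.0025, 0.0956]
orientation: [1.093, 1.277, -1.089]
force: [1.0, 1.0, 0.0]
width: 0.0166
```

```bash
python3 -c "
from h import *
to(.4628,.1337,.085,1.54);print(get_obs()['force'])
i=snapshot('side');crop('side',310,110,410,220,6,'pics/g8.png',i)"
```

```text
t 20.72 tcp [ 0.623  -0.0025  0.0956] yaw 0.158 w 0.0166 q6 -0.2 delta [ 0.0099 -0.1368 -0.1598]
turn about world z 1.3815 about tool x -1.3815
[0.97597376 0.96779133 0.02349283]
```

View pics/g8.png

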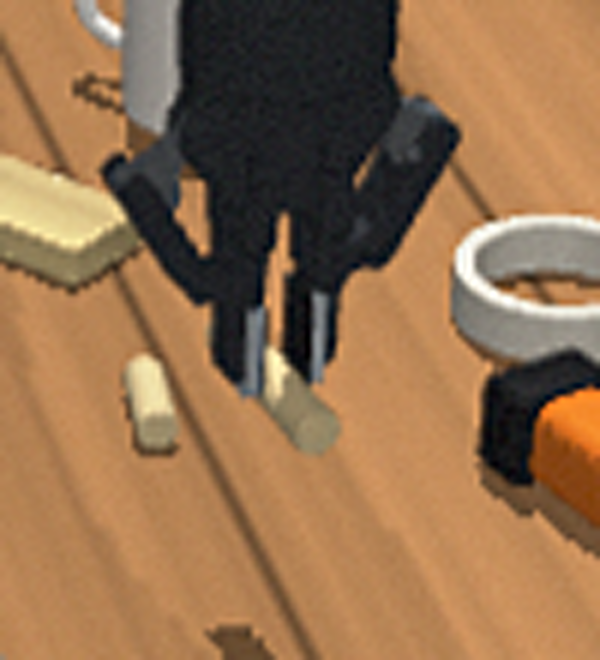

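Dowel held. Carry and turn.

>>> {"name": "drive_tool", "arguments": {
  "deltas": [
    [0.1,0,-0.016,-0.019,-0.12],
    [0.1,0,-0.04,-0.047,-0.24],
    [0.1,0,-0.064,-0.075,-0.36],
    [0.1,0,-0.088,-0.103,-0.48],
    [0.1,0,-0.112,-0.131,-0.6]
  ]
}}

```text
t: 21.18
tcp_pos: [0.4894, 0.1104, 0.0907]
orientation: [0.636, 1.476, -0.636]
force: [0.1, 0.8, 0.2]
width: 0.0171
```

```bash
python3 -c "
from h import *
to(.4628,.1337,.085,1.54)"
```

```text
t 21.18 tcp [0.4894 0.1104 0.0907] yaw 0.757 w 0.0171 q6 -0.59 delta [ 0.0057 -0.0033 -0.0353]
turn about world z 0.783 about tool x -0.783
```

>>> {"name": "drive_tool", "arguments": {
  "deltas": [
    [0.1,0,-0.002,-0.015,-0.12],
    [0.1,0,-0.003,-0.029,-0.24],
    [0.1,0,-0.003,-0.033,-0.36],
    [0.1,0,-0.003,-0.033,-0.48],
    [0.1,0,-0.003,-0.033,-0.6]
  ]
}}

```text
t: 21.6
tcp_pos: [0.4658, 0.132, 0.0911]
orientation: [0.167, 1.564, -0.167]
force: [-0.1, 1.2, -1.0]
width: 0.0167
```

>>> {"name": "drive_tool", "arguments": {
  "deltas": [
    [0.1,0,0,0,-0.09],
    [0.1,0.01,0,0,-0.183],
    [0.1,0.03,0,0,-0.183],
    [0.1,0.045,0,0,-0.183],
    [0.1,0.045,0,0,-0.183]
  ]
}}

```text
t: 22.02
tcp_pos: [0.4646, 0.1313, 0.0431]
orientation: [0.027, 1.575, -0.029]
force: [-1.2, 0.6, -1.0]
width: 0.0164
```

```bash
python3 -c "
from h import *
to(.4628,.1335,.01,1.54)
i=snapshot('side');crop('side',230,120,310,210,8,'pics/h1.png',i)"
```

```text
t 22.02 tcp [0.4646 0.1313 0.0431] yaw 1.535 w 0.0164 q6 -1.31 delta [ 0.0331  0.0022 -0.0017]
turn about world z 0.0049 about tool x -0.0049
```

View pics/h1.png

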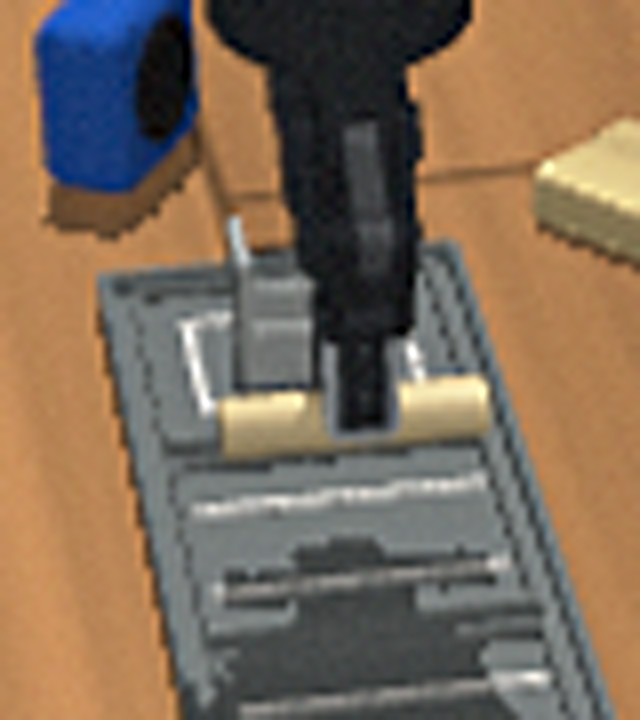

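>>> {"name": "drive_tool", "arguments": {
  "deltas": [
    [0.1,0.01,0.0022,-0.0017,-0.0049],
    [0.1,0.022,0.0022,-0.0017,-0.0049],
    [0.1,0.029,0.0022,-0.0017,-0.0049],
    [0.1,0.032,0.0022,-0.0017,-0.0049],
    [0.1,0.032,0.0022,-0.0017,-0.0049]
  ]
}}

```text
t: 22.48
tcp_pos: [0.4642, 0.1339, 0.0132]
orientation: [0.022, 1.572, -0.023]
force: [-0.4, 0.0, 0.3]
width: 0.0166
```

>>> {"name": "drive_tool", "arguments": {
  "deltas": [
    [0.1,0,0,0,0],
    [0.1,0,0,0,0]
  ]
}}

```text
t: 22.65
tcp_pos: [0.465, 0.134, 0.0146]
orientation: [0.022, 1.57, -0.022]
force: [0.5, -0.3, 0.3]
width: 0.0164
```

```bash
python3 -c "
from h import *
to(.4628,.1335,.009,1.54);print(get_obs()['force'])"
```

```text
t 22.65 tcp [0.465  0.134  0.0146] yaw 1.542 w 0.0164 q6 -1.31 delta [ 0.0056 -0.0005 -0.0021]
turn about world z -0.0024 about tool x 0.0024
[ 0.50781388 -0.34300132  0.33957949]
```

>>> {"name": "drive_tool", "arguments": {
  "deltas": [
    [0.1,0.003,0,-0.001,0],
    [0.1,0.006,-0.0005,-0.0021,0],
    [0.1,0.006,-0.0005,-0.0021,0],
    [0.1,0.006,-0.0005,-0.0021,0]
  ]
}}

```text
t: 22.98
tcp_pos: [0.4627, 0.1335, 0.0083]
orientation: [0.022, 1.57, -0.022]
force: [1.5, 0.2, 1.2]
width: 0.0171
```

>>> {"name": "drive_tool", "arguments": {
  "deltas": [
    [0.2,0,0,0,0],
    [0.3,0,0,0,0],
    [0.45,0,0,0,0],
    [0.5,0,0,0,0],
    [0.5,0,0,0,0]
  ]
}}

```text
t: 23.4
tcp_pos: [0.4625, 0.1335, 0.008]
orientation: [0.022, 1.571, -0.022]
force: [0.9, -0.1, -1.0]
width: 0.0424
```

>>> {"name": "drive_tool", "arguments": {
  "deltas": [
    [0.5,-0.01,0,0,0],
    [0.5,-0.03,0,0,0],
    [0.5,-0.065,0,0,0],
    [0.5,-0.1,0,0,0.1],
    [0.5,-0.12,0,0,0.22]
  ]
}}

```text
t: 23.82
tcp_pos: [0.4632, 0.1337, 0.1327]
orientation: [0.199, 1.558, -0.197]
force: [1.0, 0.8, 1.2]
width: 0.0427
```

```bash
python3 -c "
from h import *
to(.6177,-.152,.12,1.362-1.571)
i=snapshot('side');crop('side',230,120,310,210,8,'pics/h2.png',i)"
```

```text
t 23.82 tcp [0.4632 0.1337 0.1327] yaw 1.319 w 0.0427 q6 -1.09 delta [ 0.013  -0.2381  0.2208]
turn about world z -1.5277 about tool x 1.5277
```

View pics/h2.png

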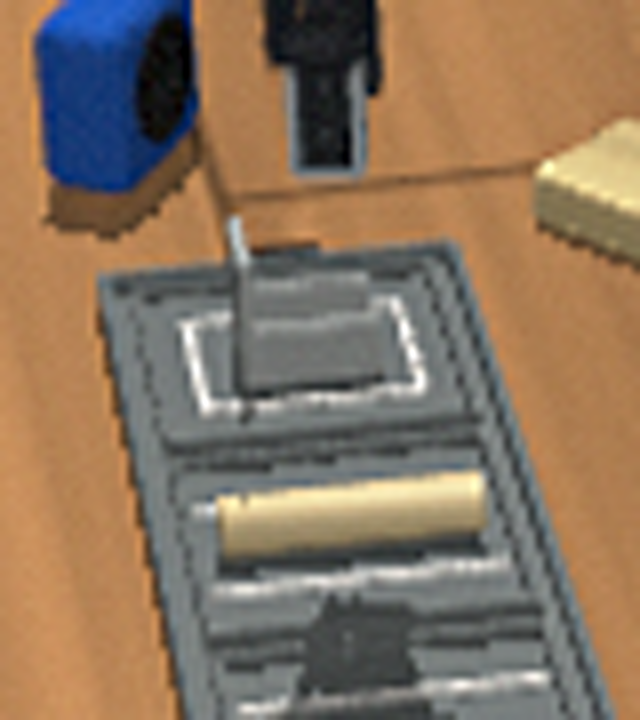

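>>> {"name": "drive_tool", "arguments": {
  "deltas": [
    [0.5,0,-0.025,0.023,0.12],
    [0.5,0,-0.053,0.049,0.24],
    [0.5,0,-0.081,0.075,0.36],
    [0.5,0,-0.109,0.101,0.48],
    [0.5,0,-0.137,0.127,0.6]
  ]
}}

```text
t: 24.28
tcp_pos: [0.5525, -0.0323, 0.1287]
orientation: [0.667, 1.466, -0.666]
force: [0.9, 1.1, 0.1]
width: 0.0425
```

```bash
python3 -c "
from h import *
to(.6177,-.152,.12,1.362-1.571)
i=snapshot('top');crop('top',95,235,355,320,3,'pics/h3.png',i)"
```

```text
t 24.28 tcp [ 0.5525 -0.0323  0.1287] yaw 0.717 w 0.0425 q6 -0.82 delta [ 0.0088 -0.0296  0.133 ]
turn about world z -0.9263 about tool x 0.9263
```

View pics/h3.png

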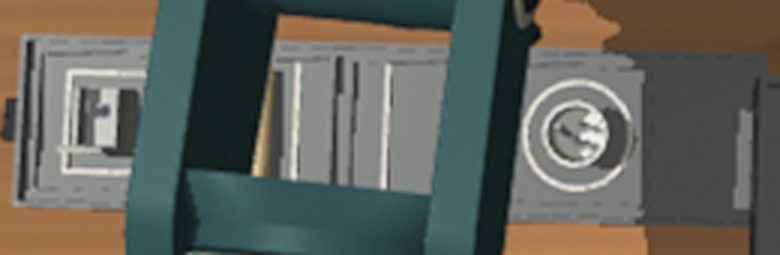

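>>> {"name": "drive_tool", "arguments": {
  "deltas": [
    [0.5,0,-0.006,0.03,0.12],
    [0.5,0,-0.015,0.067,0.24],
    [0.5,0,-0.023,0.103,0.36],
    [0.5,0,-0.028,0.125,0.48],
    [0.5,0,-0.028,0.125,0.6]
  ]
}}

```text
t: 24.75
tcp_pos: [0.6148, -0.1463, 0.128]
orientation: [1.124, 1.261, -1.125]
force: [-0.3, 0.5, -0.3]
width: 0.043
```

>>> {"name": "drive_tool", "arguments": {
  "deltas": [
    [0.5,0,0,0,0.11],
    [0.5,0.01,0,0.0,0.22],
    [0.5,0.03,0,0.0,0.326],
    [0.5,0.06,0,0.0,0.326],
    [0.5,0.07,0,0,0.326]
  ]
}}

```text
t: 25.17
tcp_pos: [0.6122, -0.1423, 0.0547]
orientation: [1.356, 1.11, -1.36]
force: [-0.5, 0.9, -1.8]
width: 0.0429
```

```bash
python3 -c "
from h import *
to(.6177,-.152,.002,1.362-1.571)
i=snapshot('side');crop('side',320,180,420,290,6,'pics/h4.png',i)
i=snapshot('top');crop('top',95,180,355,320,3,'pics/h5.png',i)"
```

```text
t 25.17 tcp [ 0.6122 -0.1423  0.0547] yaw -0.203 w 0.0429 q6 -0.07 delta [0.0527 0.0076 0.0084]
turn about world z -0.0059 about tool x 0.0059
```

View pics/h4.png

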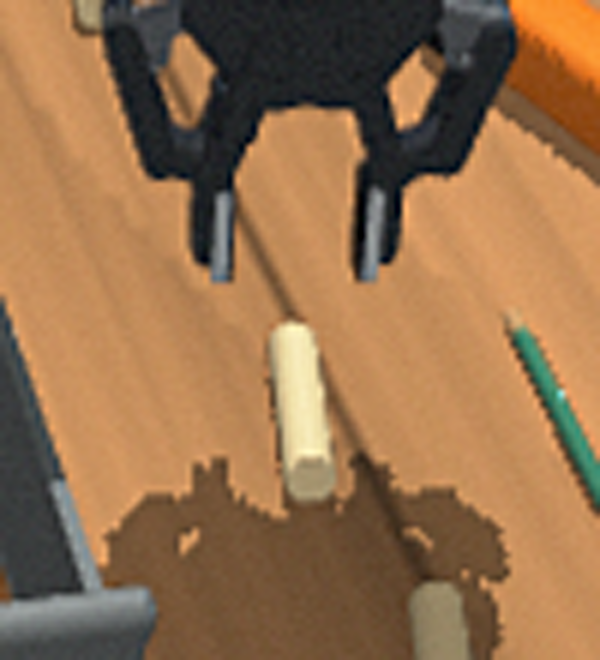

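View pics/h5.png

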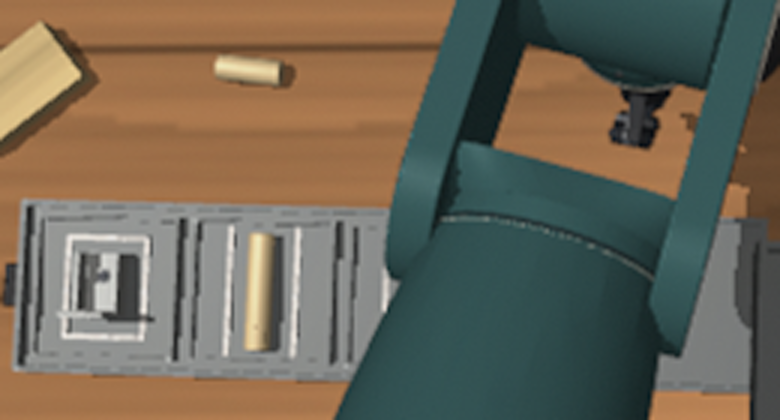

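>>> {"name": "drive_tool", "arguments": {
  "deltas": [
    [0.5,0.0,0.0076,0.0084,0.006],
    [0.5,0.01,0.0076,0.0084,0.006],
    [0.5,0.025,0.0076,0.0084,0.006],
    [0.5,0.035,0.0076,0.0084,0.006],
    [0.5,0.035,0.0076,0.0084,0.006]
  ]
}}

```text
t: 25.68
tcp_pos: [0.618, -0.1522, 0.02]
orientation: [1.361, 1.106, -1.364]
force: [-0.2, -0.1, -0.4]
width: 0.0425
```

```bash
python3 -c "
from h import *
to(.6177,-.152,.002,1.362-1.571)
i=snapshot('side');crop('side',320,180,420,290,6,'pics/h6.png',i)"
```

```text
t 25.68 tcp [ 0.618  -0.1522  0.02  ] yaw -0.209 w 0.0425 q6 -0.07 delta [ 0.018  -0.0003 -0.0001]
turn about world z 0.0005 about tool x -0.0005
```

View pics/h6.png

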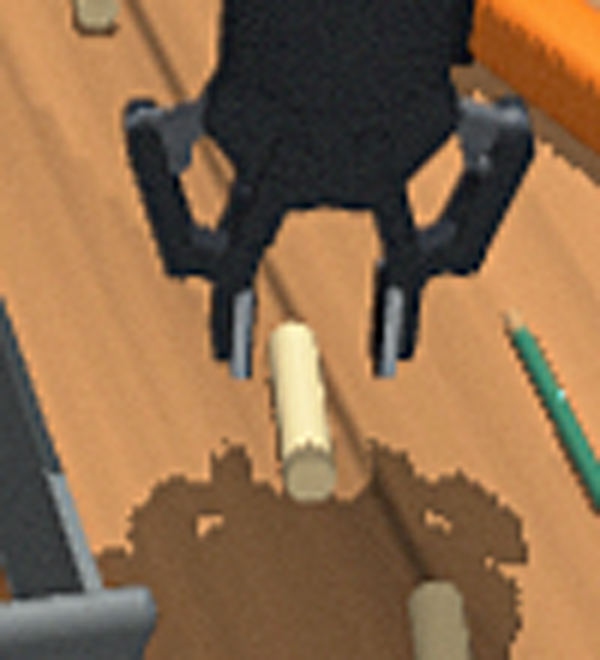

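>>> {"name": "drive_tool", "arguments": {
  "deltas": [
    [0.5,0.008,-0.001,0,0],
    [0.5,0.015,-0.001,0,0],
    [0.5,0.0185,-0.001,0,0],
    [0.5,0.0185,-0.001,0,0],
    [0.5,0.0185,-0.001,0,0]
  ]
}}

```text
t: 26.15
tcp_pos: [0.6184, -0.1523, 0.0045]
orientation: [1.362, 1.103, -1.362]
force: [0.5, -0.1, 0.3]
width: 0.0428
```

>>> {"name": "drive_tool", "arguments": {
  "deltas": [
    [0.4,0,0,0,0],
    [0.3,0,0,0,0],
    [0.2,0,0,0,0],
    [0.1,0,0,0,0],
    [0.1,0,0,0,0]
  ]
}}

```text
t: 26.57
tcp_pos: [0.6185, -0.1524, 0.0051]
orientation: [1.362, 1.102, -1.362]
force: [-2.3, 0.9, 4.9]
width: 0.0151
```

```bash
python3 -c "
from h import *
to(.6177,-.152,.002,1.362-1.571);print(get_obs()['force'])
i=snapshot('side');crop('side',320,180,420,290,6,'pics/h7.png',i)"
```

```text
t 26.57 tcp [ 0.6185 -0.1524  0.0051] yaw -0.21 w 0.0151 q6 -0.07 delta [ 0.0031 -0.0009 -0.0002]
turn about world z 0.0005 about tool x -0.0005
[-2.32306397  0.91876672  4.92438693]
```

View pics/h7.png

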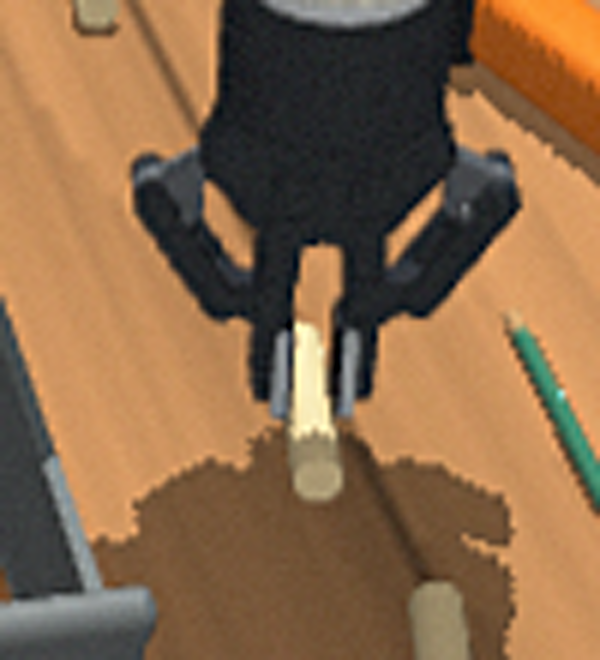

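>>> {"name": "drive_tool", "arguments": {
  "deltas": [
    [0.35,0,0,0,0],
    [0.35,0,-0.001,0,0],
    [0.35,0.002,-0.001,0,0],
    [0.35,0.005,-0.001,0,0],
    [0.35,0.005,-0.001,0,0]
  ]
}}

```text
t: 27.03
tcp_pos: [0.617, -0.152, -0.0013]
orientation: [1.362, 1.104, -1.363]
force: [0.2, 0.2, 0.1]
width: 0.0297
```

>>> {"name": "drive_tool", "arguments": {
  "deltas": [
    [0.3,0,0,0,0],
    [0.2,0,0,0,0],
    [0.1,0,0,0,0],
    [0.1,0,0,0,0]
  ]
}}

```text
t: 27.37
tcp_pos: [0.6175, -0.1522, -0.0003]
orientation: [1.362, 1.103, -1.362]
force: [-0.8, 0.9, 0.0]
width: 0.0166
```

Good grip (16.6, as before). Lift.

>>> {"name": "drive_tool", "arguments": {
  "deltas": [
    [0.1,-0.01,0,0,0],
    [0.1,-0.03,0,0,0],
    [0.1,-0.06,0,0,0],
    [0.1,-0.09,0,0,-0.1],
    [0.1,-0.1,0,0,-0.22]
  ]
}}

```text
t: 27.78
tcp_pos: [0.6189, -0.1525, 0.1054]
orientation: [1.2, 1.211, -1.195]
force: [0.5, -0.0, 0.8]
width: 0.017
```

```bash
python3 -c "
from h import *
to(.5,.0232,.09,1.54);print(get_obs()['force'])
i=snapshot('side');crop('side',320,140,420,250,6,'pics/h8.png',i)"
```

```text
t 27.78 tcp [ 0.6189 -0.1525  0.1054] yaw 0.014 w 0.017 q6 -0.3 delta [ 0.0145 -0.1164 -0.1774]
turn about world z 1.5257 about tool x -1.5257
[ 0.51853106 -0.0233169   0.76651998]
```

View pics/h8.png

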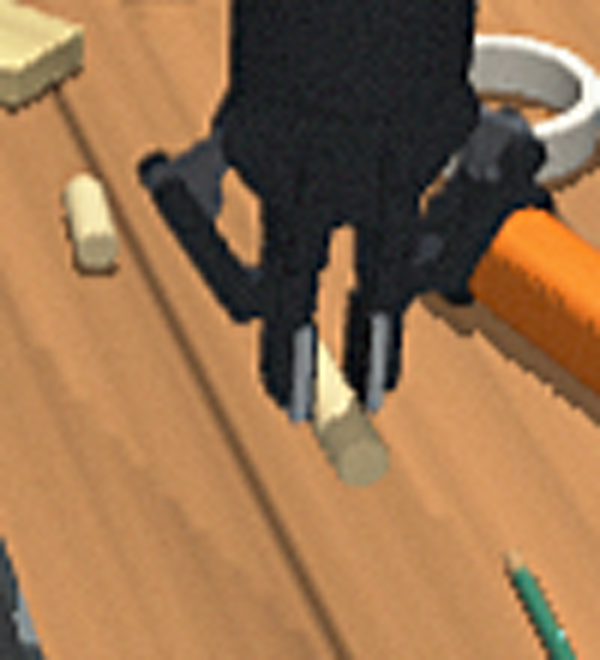

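>>> {"name": "drive_tool", "arguments": {
  "deltas": [
    [0.1,0,-0.016,-0.024,-0.12],
    [0.1,0,-0.037,-0.056,-0.24],
    [0.1,0,-0.058,-0.088,-0.36],
    [0.1,0,-0.079,-0.12,-0.48],
    [0.1,0,-0.1,-0.152,-0.6]
  ]
}}

```text
t: 28.25
tcp_pos: [0.5144, -0.0001, 0.0994]
orientation: [0.747, 1.439, -0.747]
force: [0.4, 0.9, -0.3]
width: 0.0169
```

```bash
python3 -c "
from h import *
to(.4595,.0235,.09,1.54)"
```

```text
t 28.25 tcp [ 5.144e-01 -1.000e-04  9.940e-02] yaw 0.614 w 0.0169 q6 -0.66 delta [ 0.0094 -0.0313 -0.051 ]
turn about world z 0.9265 about tool x -0.9265
```

>>> {"name": "drive_tool", "arguments": {
  "deltas": [
    [0.1,0,-0.015,-0.022,-0.12],
    [0.1,0,-0.027,-0.04,-0.24],
    [0.1,0,-0.03,-0.049,-0.36],
    [0.1,0,-0.03,-0.049,-0.48],
    [0.1,0,-0.03,-0.049,-0.6]
  ]
}}

```text
t: 28.67
tcp_pos: [0.4626, 0.0221, 0.0999]
orientation: [0.279, 1.552, -0.279]
force: [-0.2, -0.3, -0.5]
width: 0.0172
```

>>> {"name": "drive_tool", "arguments": {
  "deltas": [
    [0.1,0,0,0,-0.12],
    [0.1,0,0,0,-0.24],
    [0.1,0.01,0,0,-0.3265],
    [0.1,0.035,0,0,-0.3265],
    [0.1,0.045,0,0,-0.3265]
  ]
}}

```text
t: 29.08
tcp_pos: [0.4621, 0.0218, 0.0523]
orientation: [0.028, 1.573, -0.028]
force: [-0.2, -0.4, -0.7]
width: 0.0164
```

```bash
python3 -c "
from h import *
to(.4595,.0232,.012,1.54)
i=snapshot('side');crop('side',230,150,310,240,8,'pics/i1.png',i)"
```

```text
t 29.08 tcp [0.4621 0.0218 0.0523] yaw 1.535 w 0.0164 q6 -1.54 delta [ 0.0403  0.0013 -0.0026]
turn about world z 0.0049 about tool x -0.0049
```

View pics/i1.png

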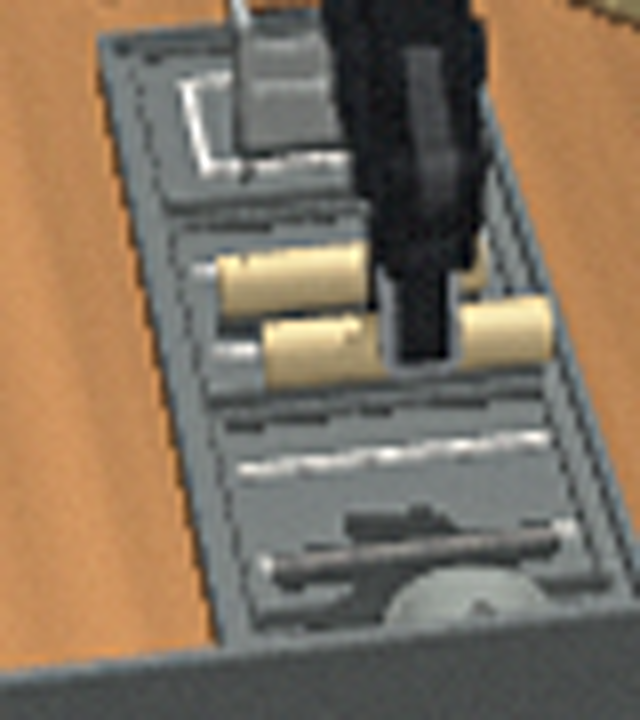

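>>> {"name": "drive_tool", "arguments": {
  "deltas": [
    [0.1,0.01,0.0013,-0.001,-0.0049],
    [0.1,0.025,0.0013,-0.001,-0.0049],
    [0.1,0.035,0.0013,-0.001,-0.0049],
    [0.1,0.039,0.0013,-0.001,-0.0049],
    [0.1,0.039,0.0013,-0.001,-0.0049]
  ]
}}

```text
t: 29.55
tcp_pos: [0.4618, 0.0231, 0.015]
orientation: [0.023, 1.572, -0.023]
force: [0.8, -0.8, -0.7]
width: 0.0169
```

>>> {"name": "drive_tool", "arguments": {
  "deltas": [
    [0.1,0,0,0,0],
    [0.1,0,0,0,0]
  ]
}}

```text
t: 29.72
tcp_pos: [0.4627, 0.0231, 0.0164]
orientation: [0.023, 1.57, -0.023]
force: [0.6, 0.5, -0.8]
width: 0.0168
```

```bash
python3 -c "
from h import *
to(.461,.0232,.0075,1.54);print(get_obs()['force'])"
```

```text
t 29.72 tcp [0.4627 0.0231 0.0164] yaw 1.542 w 0.0168 q6 -1.55 delta [ 0.0089  0.0001 -0.0017]
turn about world z -0.0018 about tool x 0.0018
[ 0.60389597  0.46359088 -0.84819804]
```

>>> {"name": "drive_tool", "arguments": {
  "deltas": [
    [0.1,0.005,0,-0.001,0],
    [0.1,0.009,0,-0.0017,0],
    [0.1,0.009,0,-0.0017,0],
    [0.1,0.009,0,-0.0017,0]
  ]
}}

```text
t: 30.05
tcp_pos: [0.4604, 0.0231, 0.0065]
orientation: [0.023, 1.571, -0.023]
force: [-0.9, -0.3, -0.4]
width: 0.0168
```

```bash
python3 -c "
from h import *
to(.461,.0232,.0067,1.54);print(get_obs()['force'])"
```

```text
t 30.05 tcp [0.4604 0.0231 0.0065] yaw 1.542 w 0.0168 q6 -1.55 delta [-0.0002  0.0001  0.0006]
turn about world z -0.0019 about tool x 0.0019
[-0.94366776 -0.32462287 -0.36868236]
```

>>> {"name": "drive_tool", "arguments": {
  "deltas": [
    [0.1,0.001,0,0,0],
    [0.2,0.001,0,0,0],
    [0.3,0.001,0,0,0],
    [0.45,0.001,0,0,0],
    [0.5,0.001,0,0,0]
  ]
}}

```text
t: 30.47
tcp_pos: [0.4604, 0.0231, 0.0054]
orientation: [0.023, 1.571, -0.023]
force: [0.6, 0.3, 1.0]
width: 0.0427
```

>>> {"name": "drive_tool", "arguments": {
  "deltas": [
    [0.5,0,0,0,0],
    [0.5,-0.03,0,0,0],
    [0.5,-0.065,0,0,0],
    [0.5,-0.105,0,0,0],
    [0.5,-0.145,0,0,0]
  ]
}}

```text
t: 30.88
tcp_pos: [0.4599, 0.0231, 0.152]
orientation: [0.023, 1.572, -0.023]
force: [0.7, -1.8, -0.1]
width: 0.0425
```

>>> {"name": "drive_tool", "arguments": {
  "deltas": [
    [0.5,-0.02,0.01,-0.01,0],
    [0.5,-0.04,0.05,0,0],
    [0.5,-0.04,0.09,0,0],
    [0.5,-0.04,0.13,0,0],
    [0.5,-0.04,0.17,0,0]
  ]
}}

```text
t: 31.3
tcp_pos: [0.4653, 0.195, 0.1911]
orientation: [0.023, 1.57, -0.023]
force: [0.7, -1.1, 0.2]
width: 0.043
```

>>> {"name": "drive_tool", "arguments": {
  "deltas": [
    [0.5,0,0.04,0,0],
    [0.5,0,0.08,0,0],
    [0.5,0,0.12,0,0],
    [0.5,0,0.16,0,0],
    [0.5,0,0.2,0,0]
  ]
}}

```text
t: 31.72
tcp_pos: [0.4708, 0.3951, 0.1904]
orientation: [0.022, 1.571, -0.023]
force: [1.1, -1.3, 0.2]
width: 0.0427
```

>>> {"name": "drive_tool", "arguments": {
  "deltas": [
    [0.5,0,0.04,-0.03,0],
    [0.5,0,0.08,-0.06,0],
    [0.5,0,0.12,-0.09,0],
    [0.5,0,0.12,-0.12,0],
    [0.5,0,0.12,-0.12,0]
  ]
}}

```text
t: 32.13
tcp_pos: [0.3504, 0.5191, 0.19]
orientation: [0.02, 1.572, -0.02]
force: [-0.6, 0.4, 0.1]
width: 0.0429
```

```bash
python3 -c "
from h import *
to(.461,.0232,.0067,1.54)
i=snapshot('top');cv2.imwrite('pics/j0f.png',i);crop('top',95,235,355,320,3,'pics/j1.png',i);crop('top',155,180,415,220,3,'pics/j2.png',i)
crop('top',98,243,168,308,8,'pics/j3.png',i)
i=snapshot('side');crop('side',220,130,320,240,6,'pics/j4.png',i)"
```

```text
t 32.13 tcp [0.3504 0.5191 0.19  ] yaw 1.545 w 0.0429 q6 -0.61 delta [ 0.1832 -0.4928  0.1236]
turn about world z -0.0053 about tool x 0.0053
```

View pics/j1.png

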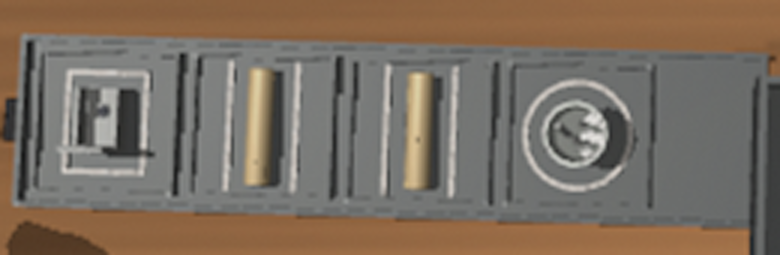

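View pics/j3.png

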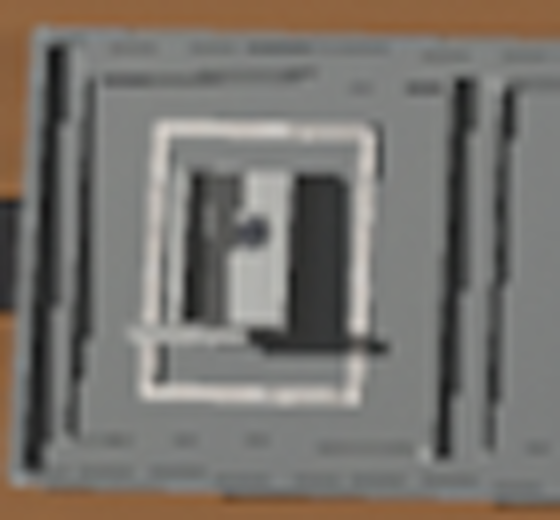

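View pics/j2.png

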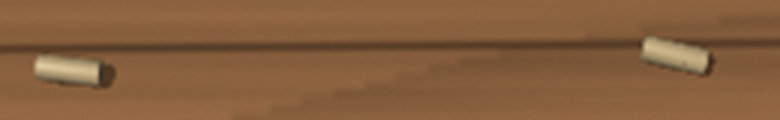

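View pics/j4.png

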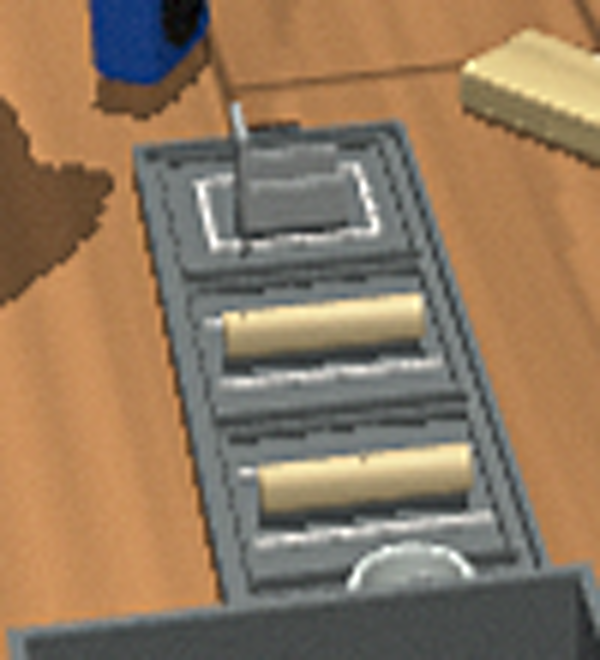

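Run:
```python
from h import *
W=lambda x,y,s,ox,oy,z:px2w("top",(x/s+ox-.5+.5/s,y/s+oy-.5+.5/s),z)
a=[W(*c,8,98,243,z) for c,z in(((172,170),.027),((291,173),.027),((253,337),.051),((130,333),.051))]
for p in a: print(p.round(4))
print("brace",np.mean(a,0).round(4))
for l in(((262,70),(257,185)),((422,73),(416,188))):
    p=[W(*c,3,95,235,.016) for c in l]; d=p[0]-p[1]; print("dowel",np.mean(p,0).round(4),np.linalg.norm(d).round(3),np.arctan2(d[1],d[0]).round(3))
print("cup",W(577,133,3,95,235,.047))
```

```text
[0.4896 0.2585 0.027 ]
[0.4887 0.2276 0.027 ]
[0.4469 0.2272 0.051 ]
[0.448  0.2585 0.051 ]
brace [0.4683 0.2429 0.039 ]
dowel [0.4618 0.1324 0.016 ] 0.079 -0.03
dowel [0.4594 0.0218 0.016 ] 0.079 -0.045
cup [ 0.45719645 -0.08954834  0.047     ]
```

```bash
python3 -c "
from workcell import *
print(sign_off())"
```

```text
the job is handed in; nothing more can be done
None
```

The swap and the dowel placing are done, and I handed the job in at about 32 s. I swapped the cup and the brace using bay_dowel_a as the spare spot. Only then did I lay one long dowel in each dowel bay, let go and move the arm away.

Last top-view checks, measured from each bay's centre:

| Item | Offset from centre | Limit | Angle error | Angle limit |
|---|---|---|---|---|
| Cup | about 3 mm | 12 mm | upright by eye | 0.15 rad |
| Brace | about 2 mm, on its foot | 15 mm | under 0.03 rad | 0.26 rad |
| Dowel in bay_dowel_a | about 1.5 mm | 15 mm | under 0.02 rad | 0.26 rad |
| Dowel in bay_dowel_b | about 1.5 mm | 15 mm | under 0.02 rad | 0.26 rad |

The short dowels look unmoved from the start picture.

What failed or disagreed:
- **Fingertip height:** the tips stood about 7 mm above the measured TCP height, not 22 mm below it as the description says. The first cup grasp therefore slipped off the rim. The cup stayed upright, and I regrasped about 26 mm lower.
- **Second long dowel:** the first grip was too high (15 mm reading instead of about 17 mm), so I regrasped it lower before lifting.
- **Side camera:** it differed from the top camera by up to about 4 mm in y, and put the brace about 5 mm off in y, still within its limit.

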